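Empty a shaker jar of spacers at the board assembly bench

TASK

Unscrew the perforated cap from the leaning shaker jar without forcing it, and lay it down gently, holes up, in the middle of the square rubber pad. Then swing the jar right over with its crank so that all five brass spacers left inside pour out of the open mouth into the tray, and leave the jar tipped over. Leave the other things on the bench where they are.

Things in the scene. Friction and masses are not known exactly. Their poses are not given: they have to be found in the camera images.
- stand: steel stand, fixed, carrying the jar on a pivot 120 mm above the bench between two uprights (outer faces 108 mm apart, tops 132 mm up); base plate 90 x 150 x 10 mm. Origin on the bench straight below the middle of the pivot; its -x is where the jar leans and pours, its y runs along the pivot, the crank is on its +y side. Position and yaw vary.
- jar (a joint): turn of the jar about the pivot: 0 at the start, on its back stop, the jar leaning 30 degrees from upright towards the stand's -x; grows as the mouth swings forward and down; end stop at 2.1 rad (mouth 60 degrees below level). A stiff pivot: it needs about 0.6 N m (8 N at the knob) and stays where it is left.
- jar_mouth (a point): centre of the jar's rim, on its axis, 65 mm from the pivot; z points out of the mouth along the jar's axis, y along the pivot. Clear jar, 46 mm across, 110 mm long, straight walls 2.5 mm thick. A metal collar round it begins 55 mm below the cap's top. Under the cap the neck has a coarse two-start thread, 57 mm across.
- crank_knob (a point): middle of the crank's black grip: a round bar 16 mm thick, 50 mm long, parallel to the stand's y, 95 mm to the +y side of the jar's axis, 80 mm from the pivot. Arm at the start up and 45 degrees back (to the stand's +x); it turns with the jar over the top to 75 degrees forward of up. The bar does not spin on its arm (arm face 27 mm from here): let it turn between the fingers.
- cap_center (a point): centre of the perforated steel cap on the jar, half-way up: 66 mm across, 30 mm high, open below; z points out of the perforated top along its axis (30 degrees from vertical at the start). Two hidden lugs in the skirt hold it under the thread. Once free, it lifts straight off along the jar's axis with almost no force and is clear after 30 mm.
- cap: the same cap; origin at the centre of its open underside. Anticlockwise (seen from above its top) it turns easily, with 1 to 3 mm of lift, and comes free after 47 to 118 degrees; how far differs each time and cannot be seen: feel for it with a light pull. A hard stop comes 24 degrees later; only in between is it free. Over 60 N between cap and jar counts as forcing.
- tray: grey open tray, 170 x 170 x 32 mm high, walls and floor 4 mm, fixed in front of the stand (on its -x side), under where the mouth comes down. Origin at the centre of its underside, axes along its sides.
- pad_top (a point): centre of the top of the square black rubber pad, 110 x 110 mm, 4 mm thick, fixed to the right of the stand. A cap resting on it, holes up, has its centre 15 mm above this point.
- spacer0: centre of one of five equal hexagonal brass spacers, 11 mm across flats, 13 mm long; in the bottom of the jar at the start.
- spacer1: centre of one of five equal hexagonal brass spacers, 11 mm across flats, 13 mm long; in the bottom of the jar at the start.
- spacer2: centre of one of five equal hexagonal brass spacers, 11 mm across flats, 13 mm long; in the bottom of the jar at the start.
- spacer3: centre of one of five equal hexagonal brass spacers, 11 mm across flats, 13 mm long; in the bottom of the jar at the start.
- spacer4: centre of one of five equal hexagonal brass spacers, 11 mm across flats, 13 mm long; in the bottom of the jar at the start.
- film: bystander, not to be disturbed: small blue block, 30 x 14 x 24 mm high, to the right of the stand; origin at the centre of its underside.
- can_a: bystander, not to be disturbed: aluminium cylinder, 25 mm across, 45 mm high; origin at the centre of its underside.
- can_b: bystander, not to be disturbed: aluminium cylinder, 25 mm across, 45 mm high, near the tray; origin at the centre of its underside.
- jack: bystander, not to be disturbed: black connector block with a gold spigot, 26 x 20 x 18 mm; origin at the centre of its underside.
- tape: bystander, not to be disturbed: flat-lying cardboard ring, 90 mm across, 20 mm high; origin at the centre of its underside.
- driver: bystander, not to be disturbed: screwdriver lying on the bench to the right of the pad; origin at the centre of its underside.
- sample_board: bystander, not to be disturbed: black circuit board with parts on it, 90 x 140 mm, 32 mm high; origin at the centre of its underside.

How it is judged:
On the way, in this order (a step that is already met when the one before it is completed fails the run):
1. the cap is unscrewed and off the jar, and the jar still stands leaning back in its first position (distance between cap_center and jar_mouth above 0.06 m and value of joint jar below 0.25 rad), for 0.2 s.
2. the cap lies holes up on the rubber pad and is let go, before the jar is swung over (horizontal distance between cap_center and pad_top below 0.035 m and height (world z) of cap_center below 0.024 m and angle between cap_center's own z axis and vertical below 0.12 rad and contact force between the fingers and cap below 0.1 N and value of joint jar below 0.5 rad), for 0.2 s.
At the end, for the whole second after the job is handed in: The cap lies flat and holes up on the rubber pad, its centre within 35 mm of the pad's centre; the jar is left swung over by at least 1.7 rad (of 2.1); all five spacers lie inside the tray; everything is at rest (horizontal distance between cap_center and pad_top below 0.035 m and height (world z) of cap_center below 0.024 m and angle between cap_center's own z axis and vertical below 0.12 rad and x of spacer0 in the frame of tray between -0.085 and 0.085 m and y of spacer0 in the frame of tray between -0.085 and 0.085 m and height (world z) of each of spacer0, spacer1, spacer2, spacer3, spacer4 below 0.03 m and x of spacer1 in the frame of tray between -0.085 and 0.085 m and y of spacer1 in the frame of tray between -0.085 and 0.085 m and x of spacer2 in the frame of tray between -0.085 and 0.085 m and y of spacer2 in the frame of tray between -0.085 and 0.085 m and x of spacer3 in the frame of tray between -0.085 and 0.085 m and y of spacer3 in the frame of tray between -0.085 and 0.085 m and x of spacer4 in the frame of tray between -0.085 and 0.085 m and y of spacer4 in the frame of tray between -0.085 and 0.085 m and linear speed of each of spacer0, spacer1, spacer2, spacer3, spacer4, cap below 0.03 m/s and value of joint jar above 1.7 rad); the robot touches nothing.
It fails at once if the cap is forced: more than 60 N between the cap and the jar (contact force between cap and stand above 60 N).
It fails at once if the cap is dropped or flung: faster than 0.7 m/s while the fingers do not hold it (linear speed of cap above 0.7 m/s and contact force between the fingers and cap below 0.1 N).
It fails at once if another thing on the bench is moved by more than 30 mm (distance of any of film, can_a, can_b, jack, tape, driver, sample_board from where it was at the start of the episode above 0.03 m).
It also fails if it takes over 72 s, if anything falls off the work surface, if the arm or the gripper's body presses on something with over 40 N, if the wrist force passes 120 N, or if a joint passes its speed limit or range.

ROBOT

A 7-joint arm with a two-finger parallel gripper is mounted at the origin on the work surface. World frame = base frame: x ahead of the robot, y to its left, z up, the work surface at z = 0. Lengths are in m, angles in rad, forces in N, time in s.
With the tool pointing down it reaches from about 0.4 to 0.85 m from the base axis. Payload 4.5 kg.
Tool frame: the origin (TCP) lies between the finger pads; the fingertips stand 11 mm ahead of it and the grasp point (between the pads) lies 8 mm behind it; y points along the fingers, z is the direction in which the jaws open and shut, and the axes are right-handed (so a half turn about y gives the same grasp; the last joint's range is limited). The gripper opens to 88 mm and grips with 3 to 60 N. Pads are 18 mm wide; open, the fingers measure 123 mm over their backs; the gripper's body (75 mm by 187 mm) begins 45 mm behind the grasp point.
Start: joints at [1.263, 0.689, -0.195, 1.565, 0.157, 0.902, -0.215], TCP at [0.21, -0.589, 0.229] pointing down, gripper open.
Joint ranges: [-3.01, 3.01], [-0.46, 2.08], [-1.47, 1.51], [0.13, 2.56], [-1, 4.14], [0.04, 2.09], [-2.66, 2.66]. Speed limits (rad/s): [2.57, 2.57, 3.14, 3.14, 3.14, 3.14, 3.14].

INTERFACE

Orientations are given as a rotation vector (axis times angle).
In Python, from rig import monitor, imaging, ctrl gives the robot as it stands. The module is installed in compiled form; this text tells all that it offers.
- The arm moves only by the tool servo_tool, never from a script. Its argument "commands" is a list of rows, each a list of 7 numbers: the shift along the tool's x, y, z as a fraction of full scale, then the turn, a rotation vector about the tool's x, y, z as a fraction of full scale, then the closure, from 0 (fully open) to 1 (shut). In form: [[tx, ty, tz, rx, ry, rz, fingers], ...]. A call has 1 to 8 rows; each row is the pose to reach, as a shift and turn from the pose commanded when the call began, along the tool's axes at that moment; what a row does not reach only later rows make up. Full scale, the value 1, is 0.1 m for a shift and 0.5 rad for a turn. A row lasts 1/10 s, in which the tool goes at most 50 mm and 8.59 degrees, less where a joint would pass 70% of its speed; a pose out of reach is approached as far as the arm can. A call with a number of a shift or a turn outside -1 to 1 is refused whole. A call with a gripper value outside its range is refused whole. The fingers move at their own pace and stop on an object; "grip_force" is the grip in N (left out, the last holds). Time passes only in rows, so rows that repeat a pose let the fingers close. It gives the time, the measured TCP pose, the force and the opening at its end, in the units of the state.
- monitor.sense(): the state, without advancing time (a new reading comes with each control period).
- imaging.grab_frame(name): name is "scene" or "top" or "wrist"; returns (picture, depth): 480x640x3 uint8, red, green, blue; 480x640 float32, m along the optical axis (not along the pixel's ray), 0 where there is no reading.
- imaging.camera_params(name): a dict with "K" (3x3 intrinsics, pixels), "eye" and "orientation" of the camera in the world. Camera axes: x right, y down, z forward; pixel columns grow to the right and rows downward; lengths in m; the calibration is good to about 2 mm. A picture is of the moment at which its call begins: read the wrist's pose just before it. camera_params takes no time and is no camera call; for the wrist camera it gives the pose at the moment of the call.
- ctrl.hand_in(): hands the job in, once; it reports no verdict.
The state is a dict: "time_s": time; "qpos": joint angles; "qd": joint speeds; "effort": joint torques, N m; "position": TCP position; "eef_rot": TCP orientation; "force": force on the tool from outside, world axes, zero at the start; "ft_torque": the same for the moment, N m; "width": finger opening in m.
Only numpy, scipy, OpenCV 4.12 (cv2) and the standard library are available. Lean on these libraries where they do the work, as an engineer would, in place of code of your own. Each camera call takes 0.05 s, during which the arm holds its last target. There are 200 camera calls.

## Working session

There is one attempt and no reset: what is moved stays moved. The work goes in short steps, Python scripts to look and compute and a tool call to move; the robot and the scene stay as the last step left them, time stands still between calls to the robot, and variables do not carry over. Pictures are saved under pics/ and viewed, about 8 in all and at most 12, crops included, and the job is handed in when it is done.

Besides the shell and the picture viewer there is one more tool, called after "Emit:" as name(argument=value, ...) on one line, values as JSON. servo_tool: Moves the arm, as the interface text tells. Its arguments: {"type":"object","properties":{"commands":{"type":"array","items":{"type":"array","items":{"type":"number","minimum":-1,"maximum":1}}},"grip_force":{"type":"number"}},"required":["commands"]}

```bash
mkdir -p pics; cat > h.py <<'E'
import numpy as np, cv2
from scipy.spatial.transform import Rotation as R
from rig import monitor, imaging, ctrl
def cam(n):
    p=imaging.camera_params(n); o=np.array(p["orientation"],float)
    M=o if o.shape==(3,3) else R.from_rotvec(o).as_matrix()
    return np.array(p["K"]),np.array(p["eye"]),M
def cloud(n,d,c=None):
    K,e,M=c or cam(n)
    v,u=np.mgrid[:480,:640]
    P=np.stack([(u-K[0,2])/K[0,0]*d,(v-K[1,2])/K[1,1]*d,d],-1)
    return P@M.T+e
def save(n,im): cv2.imwrite("pics/"+n,im[...,::-1])
E
python3 - <<'E'
from h import *
s=monitor.sense()
for k,v in s.items(): print(k,np.round(v,3))
for n in ["scene","top"]:
    print(imaging.camera_params(n))
    im,d=imaging.grab_frame(n); save(n+"0.png",im); np.savez("/tmp/%s0.npz"%n,im=im,d=d)
print(imaging.camera_params("wrist"))
E
```

```text
time_s 0.0
qpos [ 1.263  0.69  -0.195  1.566  0.157  0.902 -0.215]
qd [ 0.001 -0.001  0.001  0.     0.     0.002 -0.001]
effort [ 0.0000e+00 -5.2755e+01 -1.2670e+00 -1.5343e+01 -5.3000e-02  7.0000e-03
  0.0000e+00]
position [ 0.209 -0.588  0.229]
eef_rot [-0.352  2.038 -2.034]
force [-0.154 -0.072 -0.478]
ft_torque [ 0.008 -0.043 -0.057]
width 0.088
{'K': array([[593.60701318,   0.        , 316.68050125],
       [  0.        , 593.60701318, 237.60024783],
       [  0.        ,   0.        ,   1.        ]]), 'eye': array([ 1.49781622, -0.01574754,  1.00963515]), 'orientation': array([-1.67733032, -1.85645637,  0.80141685])}
{'K': array([[575.43472799,   0.        , 322.9233983 ],
       [  0.        , 575.43472799, 236.10305468],
       [  0.        ,   0.        ,   1.        ]]), 'eye': array([ 0.43375276, -0.1308885 ,  1.4233969 ]), 'orientation': array([-2.15330378,  2.18569018, -0.07196265])}
{'K': array([[336.8929846 ,   0.        , 319.32745645],
       [  0.        , 336.8929846 , 235.54666888],
       [  0.        ,   0.        ,   1.        ]]), 'eye': array([ 0.29024843, -0.5605508 ,  0.38437055]), 'orientation': array([ 2.33663502, -1.64832783, -0.2764193 ])}
```

View pics/scene0.png

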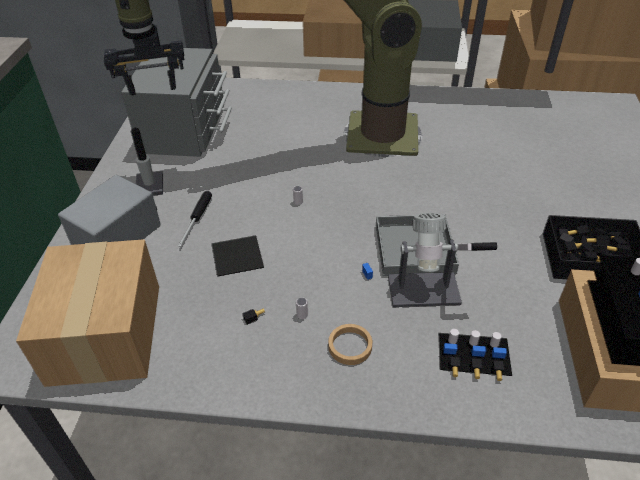

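View pics/top0.png

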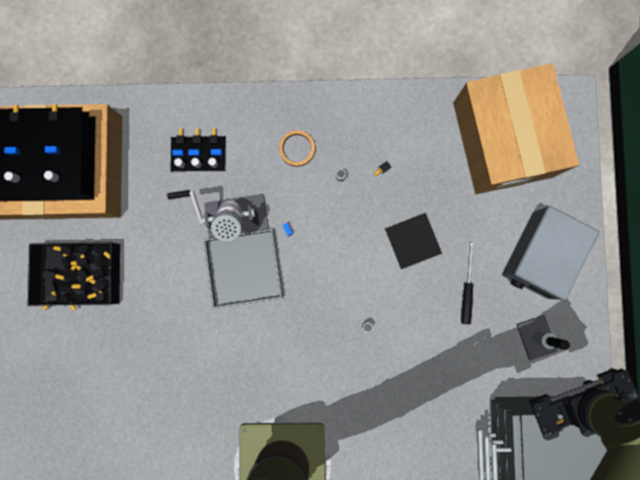

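The scene view shows the jar with its cap at about (430,225), the crank grip at (483,246) and the pad at (238,255). In the top view the cap is at (227,226), the tray at (245,267), the pad at (413,240) and the grip at (180,195).

```bash
python3 - <<'E'
from h import *
f=np.load("/tmp/top0.npz"); im,d=f["im"],f["d"]; P=cloud("top",d)
def rect(mask,name):
    n,l,st,c=cv2.connectedComponentsWithStats(mask.astype(np.uint8)); i=1+np.argmax(st[1:,4]); Q=P[l==i]
    r=cv2.minAreaRect(Q[:,:2].astype(np.float32)); print(name,np.round(r[0],4),np.round(r[1],4),round(r[2],2),"z",np.round(np.median(Q[:,2]),4),len(Q)); return Q
def win(u0,u1,v0,v1):
    m=np.zeros(d.shape,bool); m[v0:v1,u0:u1]=1; return m
dark=im.max(2)<60
rect(win(375,450,205,275)&dark,"pad")
rect(win(195,295,225,315)&(P[...,2]>.02)&(P[...,2]<.045),"tray")
m=win(200,275,190,250); 
for lo,hi in[(.005,.016)]: rect(m&(P[...,2]>lo)&(P[...,2]<hi),"base")
m=win(160,192,185,205)&(P[...,2]>.1); Q=rect(m,"knob"); print(Q.mean(0),Q[:,2].max())
m=win(205,250,205,245)&(P[...,2]>.16); Q=P[m]
print(np.round([Q.min(0),Q.max(0)],3))
# plane ransac
rng=np.random.default_rng(0);best=None
for _ in range(800):
    a=Q[rng.choice(len(Q),3,0)]; n=np.cross(a[1]-a[0],a[2]-a[0]); n/=np.linalg.norm(n)+1e-12; n*=np.sign(n[2])
    k=np.abs((Q-a[0])@n)<.002
    if best is None or k.sum()>best.sum(): best=k
q=Q[best]; c=q.mean(0); n=np.linalg.svd(q-c)[2][2]; n*=np.sign(n[2])
print("plane",len(q),c,n,np.degrees(np.arccos(n[2])),"yaw of -n_h",np.degrees(np.arctan2(-n[1],-n[0])))
f=np.load("/tmp/scene0.npz"); im,d=f["im"],f["d"]; P2=cloud("scene",d)
m=win(395,470,205,300)&(P2[...,2]>.1); Q=P2[m]; print("scene>0.1",np.round([Q.min(0),Q.max(0)],3))
m=win(470,500,235,258)&(P2[...,2]>.1); Q=P2[m]; r=cv2.minAreaRect(Q[:,:2].astype(np.float32)); print("knob scene",r,Q.mean(0))
m=win(205,270,230,280)&(im.max(2)<60);Q=P2[m];print("pad scene",cv2.minAreaRect(Q[:,:2].astype(np.float32)),np.median(Q[:,2]))
K,e,M=cam("top"); 
# objects
for nm,(u,v) in dict(film=(288,229),can_a=(342,174),can_b=(368,324),jack=(382,169),tape=(297,148),drv=(467,300)).items(): print(nm,np.round(P[v,u],3))
s=monitor.sense(); print(R.from_rotvec(s["eef_rot"]).as_matrix().round(3))
E
```

```text
pad [ 0.5111 -0.2489] [0.1051 0.2748] 20.1 z 0.0033 1800
tray [0.4763 0.0914] [0.17   0.1711] 7.94 z 0.0305 514
base [0.6085 0.1097] [0.092  0.1507] 8.21 z 0.0095 888
knob [0.5497 0.0428] [0.4157 0.0409] 61.9 z 0.1823 180
[0.63424076 0.20226565 0.18900445] 1.4233969023981168
[[ 0.434 -0.131  0.16 ]
 [ 0.601  0.137  1.423]]
plane 403 [0.56044164 0.10305945 0.17997818] [-0.50869841 -0.06777709  0.8582728 ] 30.87679769441314 yaw of -n_h 7.589180121399004
scene>0.1 [[ 0.536 -0.016  0.1  ]
 [ 1.498  0.18   1.01 ]]
knob scene ((1.059815526008606, 0.08530063927173615), (0.0502503328025341, 0.8976057171821594), 73.80474853515625) [0.64777572 0.20511235 0.18410336]
pad scene ((0.9877862334251404, -0.16501155495643616), (1.0606440305709839, 0.10754645615816116), 20.001157760620117) 0.0029216062196628645
film [ 0.571 -0.021  0.025]
can_a [ 0.701 -0.155  0.043]
can_b [ 0.34  -0.211  0.044]
jack [ 0.717 -0.254  0.019]
tape [ 0.778 -0.044  0.001]
drv [ 0.393 -0.451  0.025]
[[-0.942 -0.001  0.335]
 [-0.335  0.002 -0.942]
 [ 0.    -1.    -0.002]]
```

```bash
python3 - <<'E'
from h import *
def rect(Q): r=cv2.minAreaRect(Q[:,:2].astype(np.float32)); return np.round(r[0],4),np.round(r[1],4),round(r[2],2),"z",np.round(np.median(Q[:,2]),4),len(Q)
yaw=np.radians(8.0); ex=np.array([np.cos(yaw),np.sin(yaw),0]); ey=np.array([-np.sin(yaw),np.cos(yaw),0]); O=np.array([.6085,.1097,0])
B=np.stack([ex,ey,[0,0,1]],1)
for n in["top","scene"]:
    f=np.load("/tmp/%s0.npz"%n); im,d=f["im"],f["d"]; P=cloud(n,d); ok=(d>.3)
    S=(P-O)@B   # stand frame
    x,y,z=S[...,0],S[...,1],S[...,2]
    print(n)
    m=ok&(abs(x)<.12)&(y>.072)&(y<.14)&(z>.15)&(z<.22); Q=S[m]; print(" knob",m.sum(),Q.min(0).round(4),Q.max(0).round(4),np.median(Q,0).round(4))
    m=ok&(abs(x)<.15)&(abs(y)<.045)&(z>.1)&(z<.25); Q=S[m]
    print(" cap",m.sum(),Q.min(0).round(4),Q.max(0).round(4))
    # points on cap top: distance along axis a
    a=np.array([-.5,0,.866]); h=(Q-[0,0,.12])@a; t=Q[h>.06]; hh=(t-[0,0,.12])@a; print("  h med",np.median(hh).round(4),hh.max().round(4),len(t))
    b=np.array([.866,0,.5]); uv=np.stack([(t-[0,0,.12])@b,t[:,1]],1).astype(np.float32); print("  circ",cv2.minEnclosingCircle(uv), uv.min(0),uv.max(0))
    Q=Q[h>.06]; c=Q.mean(0); 
    for _ in range(5):
        nn=np.linalg.svd(Q-Q.mean(0),full_matrices=False)[2][2]; r=abs((Q-Q.mean(0))@nn); Q=Q[r<2*r.mean()+.0003]
    print("  normal stand",nn.round(3),Q.mean(0).round(4))
    for s in(-1,1):
        m=ok&(abs(x)<.06)&(s*y>.036)&(s*y<.06)&(z>.05)&(z<.14); Q=S[m]; print(" upright",s,m.sum(),np.percentile(Q,[2,98],axis=0).round(4).tolist())
    m=ok&(z>.001)&(z<.007)&(im.max(2)<60)&(abs(P[...,0]-.52)<.12)&(abs(P[...,1]+.2)<.12)
    print(" pad",rect(P[m]))
E
```

```text
top
 knob 145 [0.0322 0.0729 0.1744] [0.0488 0.1194 0.1902] [0.0396 0.0949 0.1827]
 cap 1031 [-0.0773 -0.0448  0.1004] [0.0232 0.0442 0.1969]
  h med 0.0761 0.0833 732
  circ ((-0.012077152729034424, 0.0016230327310040593), 0.03480759635567665) [-0.04633812 -0.03190336] [0.01951536 0.03417819]
  normal stand [-0.502 -0.01   0.865] [-0.0487  0.0002  0.18  ]
 upright -1 141 [[-0.0328, -0.0571, 0.0514], [-0.0008, -0.0373, 0.1302]]
 upright 1 118 [[-0.0324, 0.0382, 0.0801], [-0.0003, 0.0581, 0.1316]]
 pad (array([ 0.5325, -0.308 ]), array([0.1041, 0.0624]), 19.98, 'z', np.float64(0.0037), 509)
scene
 knob 177 [0.039  0.0721 0.1696] [0.0542 0.1172 0.1868] [0.0494 0.0952 0.1811]
 cap 1477 [-0.0736 -0.0442  0.1   ] [0.0264 0.0448 0.1971]
  h med 0.0724 0.0763 383
  circ ((-0.008716773241758347, 0.001415340811945498), 0.03591489791870117) [-0.04231991 -0.03304727] [0.02700328 0.03215116]
  normal stand [ 0.424  0.01  -0.906] [-0.0375 -0.0021  0.1829]
 upright -1 237 [[-0.0262, -0.0579, 0.0543], [0.0065, -0.0386, 0.1289]]
 upright 1 280 [[-0.0259, 0.0388, 0.0522], [0.0078, 0.0595, 0.1311]]
 pad (array([ 0.5377, -0.3055]), array([0.1112, 0.0631]), 19.85, 'z', np.float64(0.0033), 523)
```

Emit:
servo_tool(commands=[[-0.2, -0.1, -0.2, 0, 0, 0, 0], [-0.45, -0.2, -0.45, 0, 0, 0, 0], [-0.7, -0.3, -0.7, 0, 0, 0, 0], [-0.9, -0.4, -0.9, 0, 0, 0, 0]])

```text
time_s: 0.5
position: [0.2649, -0.4716, 0.2693]
eef_rot: [-0.352, 2.037, -2.033]
force: [-0.1, 0.0, 0.5]
width: 0.0882
```

Emit:
servo_tool(commands=[[-0.22, -0.1, -0.22, 0, 0, 0, 0], [-0.45, -0.2, -0.45, 0, 0, 0, 0], [-0.7, -0.3, -0.7, 0, 0, 0, 0], [-0.9, -0.4, -0.9, 0, 0, 0, 0]])

```text
time_s: 0.9
position: [0.3193, -0.3567, 0.3095]
eef_rot: [-0.353, 2.036, -2.034]
force: [0.3, 0.7, 0.9]
width: 0.088
```

Emit:
servo_tool(commands=[[-0.22, 0, -0.22, 0, 0, 0, 0], [-0.45, 0, -0.45, 0, 0, 0, 0], [-0.7, 0, -0.7, 0, 0, 0, 0], [-0.9, 0, -0.9, 0, 0, 0, 0]])

```text
time_s: 1.3
position: [0.3739, -0.2419, 0.3092]
eef_rot: [-0.353, 2.036, -2.034]
force: [0.0, 0.5, -0.0]
width: 0.0882
```

```bash
cat >> h.py <<'E'
def to(pos,Rm):
    "remaining shift (in 0.1 m) and turn (in 0.5 rad) in present tool axes"
    s=monitor.sense(); Rt=R.from_rotvec(s["eef_rot"]).as_matrix()
    return np.round(Rt.T@(np.array(pos)-s["position"])/.1,3), np.round(R.from_matrix(Rt.T@Rm).as_rotvec()/.5,3)
def st():
    s=monitor.sense(); print("t",round(s["time_s"],2),"q",np.round(s["qpos"],2),"p",np.round(s["position"],4),"F",np.round(s["force"],1),"w",np.round(s["width"],4)); return s
E
python3 - <<'E'
from h import *
st()
yaw=np.radians(8.0); B=R.from_euler("z",yaw).as_matrix(); O=np.array([.595,.1086,0])
y=np.array([.5,0,-.866]); z=np.array([0,-1,0]); T=B@np.stack([np.cross(y,z),y,z],1)
print(to(O+B@[-.092,0,.279],T))
f=np.load("/tmp/top0.npz"); im,d=f["im"],f["d"]; P=cloud("top",d)
for n in["top","scene"]:
    f=np.load("/tmp/%s0.npz"%n); im,d=f["im"],f["d"]; P=cloud(n,d)
    m=(d>.3)&(P[...,2]>.0)&(P[...,2]<.008)&(im.max(2)<60)&(abs(P[...,0]-.52)<.12)&(abs(P[...,1]+.35)<.09)
    n,l,s_,c=cv2.connectedComponentsWithStats(m.astype(np.uint8)); Q=P[l==1+np.argmax(s_[1:,4])]
    print("pad",cv2.minAreaRect(Q[:,:2].astype(np.float32)),np.median(Q[:,2]))
E
```

```text
t 1.3 q [ 0.65  0.35 -0.25  1.96  0.11  0.84 -0.89] p [ 0.3739 -0.2419  0.3092] F [ 0.   0.5 -0. ] w 0.0882
(array([-2.361,  0.304, -2.743]), array([0.108, 0.397, 1.044]))
pad ((0.5399841070175171, -0.3279252350330353), (0.10505078732967377, 0.10491879284381866), 20.2230167388916) 0.0035891991571674886
pad ((0.5445736646652222, -0.3265734910964966), (0.11261230707168579, 0.10736072063446045), 19.85498046875) 0.0030926916032862906
```

Emit:
servo_tool(commands=[[-0.2, 0, -0.23, 0, 0, 0, 0], [-0.4, 0, -0.46, 0, 0, 0, 0], [-0.6, 0, -0.7, 0, 0, 0, 0], [-0.79, 0, -0.91, 0, 0, 0, 0]])

```text
time_s: 1.7
position: [0.4173, -0.1302, 0.3092]
eef_rot: [-0.353, 2.036, -2.035]
force: [-0.1, 0.1, -0.4]
width: 0.0879
```

Emit:
servo_tool(commands=[[-0.2, 0, -0.23, 0, 0, 0, 0], [-0.4, 0, -0.46, 0, 0, 0, 0], [-0.6, 0, -0.7, 0, 0, 0, 0], [-0.79, 0, -0.91, 0, 0, 0, 0]])

```text
time_s: 2.1
position: [0.4612, -0.018, 0.3091]
eef_rot: [-0.353, 2.036, -2.036]
force: [-0.4, -0.8, 0.5]
width: 0.0882
```

Emit:
servo_tool(commands=[[-0.2, 0, -0.23, 0, 0, 0, 0], [-0.4, 0, -0.46, 0, 0, 0, 0], [-0.6, 0, -0.7, 0, 0, 0, 0], [-0.78, 0, -0.92, 0, 0, 0, 0]])

```text
time_s: 2.5
position: [0.504, 0.0947, 0.309]
eef_rot: [-0.353, 2.036, -2.036]
force: [0.1, 0.1, 0.3]
width: 0.0881
```

Emit:
servo_tool(commands=[[0, 0, 0, 0.02, 0.08, 0.25, 0], [0, 0, 0, 0.05, 0.19, 0.5, 0], [0, 0, 0, 0.07, 0.28, 0.75, 0], [0, 0, 0, 0.1, 0.38, 1.0, 0], [0, 0, 0, 0.1, 0.38, 1.0, 0]])

```text
time_s: 3.0
position: [0.5008, 0.0927, 0.3082]
eef_rot: [0.342, 1.919, -1.851]
force: [-0.4, 0.5, -0.0]
width: 0.0882
```

```bash
python3 - <<'E'
from h import *
st()
yaw=np.radians(8.0); B=R.from_euler("z",yaw).as_matrix(); O=np.array([.595,.1086,0])
y=np.array([.5,0,-.866]); z=np.array([0,-1,0]); T=B@np.stack([np.cross(y,z),y,z],1)
print(to(O+B@[-.092,0,.279],T))
c=cam("wrist"); im,d=imaging.grab_frame("wrist"); save("w1.png",im); np.savez("/tmp/w1.npz",im=im,d=d,K=c[0],e=c[1],M=c[2])
E
```

```text
t 3.0 q [-0.43  0.28  0.13  2.28  0.47  0.1  -2.19] p [0.5008 0.0927 0.3082] F [-0.4  0.5 -0. ] w 0.0882
(array([ 0.11 ,  0.273, -0.027]), array([0.005, 0.015, 0.047]))
```

View pics/w1.png

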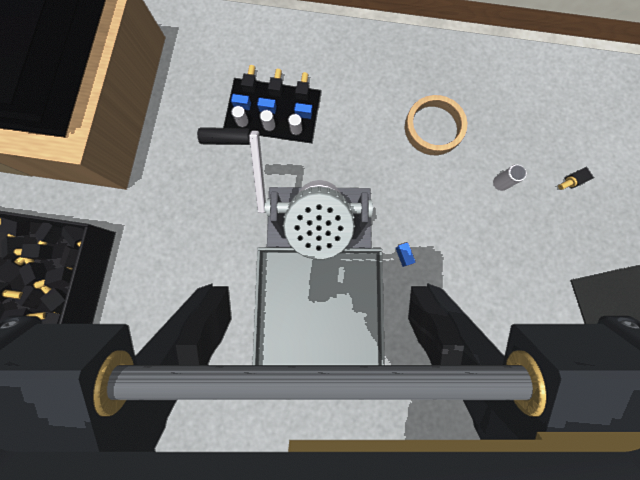

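The wrist view shows the cap top at about (319,225), the crank grip at (225,135), the tray just below the cap and the fingers on either side, with the way in clear.

```bash
cat >> h.py <<'E'
def wristcap(f,O,yaw):
    im,d=f["im"],f["d"]; P=cloud("wrist",d,(f["K"],f["e"],f["M"]))
    B=R.from_euler("z",yaw).as_matrix(); S=(P-O)@B; x,y,z=S[...,0],S[...,1],S[...,2]; ok=d>.05
    a=np.array([-.5,0,.866]); b=np.array([.866,0,.5]); h=(S-[0,0,.12])@a; w=(S-[0,0,.12])@b
    m=ok&(h>.062)&(h<.078)&(abs(w)<.05)&(abs(y)<.05)
    uv=np.stack([w[m],y[m]],1).astype(np.float32)
    print("cap n",m.sum(),"h",np.median(h[m]).round(4),"circ",cv2.minEnclosingCircle(uv),"ext",uv.min(0).round(4),uv.max(0).round(4))
    Q=P[m&(abs(h-np.median(h[m]))<.002)]; n=np.linalg.svd(Q-Q.mean(0),full_matrices=False)[2][2]; n*=np.sign(n[2]); print("n",n.round(3),np.degrees(np.arccos(n[2])).round(1),"yaw",np.degrees(np.arctan2(-n[1],-n[0])).round(2))
    m=ok&(abs(x-.05)<.06)&(y>.075)&(y<.14)&(z>.14)&(z<.22); Q=S[m]; print("knob",Q.min(0).round(4),Q.max(0).round(4))
    r=cv2.minAreaRect(Q[:,:2].astype(np.float32)); print(r)
    m=ok&(z>.024)&(z<.036)&(abs(y)<.12)&(x<-.03)&(x>-.25); print("tray",cv2.minAreaRect(S[m][:,:2].astype(np.float32)))
E
python3 - <<'E'
from h import *
wristcap(np.load("/tmp/w1.npz"),np.array([.595,.1086,0]),np.radians(8))
E
```

```text
cap n 3786 h 0.0694 circ ((0.0005621848977170885, -0.0022422587499022484), 0.033539947122335434) ext [-0.0316 -0.0357] [0.0336 0.0312]
n [-0.494 -0.068  0.867] 29.9 yaw 7.8
knob [0.0482 0.075  0.1722] [0.0638 0.1154 0.1863]
((0.05570214241743088, 0.09513723105192184), (0.040381163358688354, 0.015360699035227299), 88.76553344726562)
tray ((-0.10838306695222855, -0.019181780517101288), (0.1530120074748993, 0.20308855175971985), 0.656549870967865)
```

```bash
cat >> h.py <<'E'
YAW=np.radians(8.0); B=R.from_euler("z",YAW).as_matrix(); O=np.array([.5953,.1064,0])
def capT(th=0):
    "tool attitude on the cap, unscrewed by th"
    y=np.array([.5,0,-.866]); z=np.array([0,-1,0]); T=B@np.stack([np.cross(y,z),y,z],1)
    return T@R.from_euler("y",-th).as_matrix()
def capP(h): return O+B@np.array([-.5*h,0,.12+.866*h])
E
python3 - <<'E'
from h import *
st(); print(to(capP(.12),capT()),to(capP(.0525),capT()))
E
```

```text
t 3.05 q [-0.43  0.28  0.13  2.28  0.46  0.1  -2.19] p [0.5007 0.0931 0.3081] F [-1.5  0.1 -0.5] w 0.0882
(array([0.091, 0.909, 0.002]), array([0.005, 0.016, 0.048])) (array([0.075, 1.584, 0.004]), array([0.005, 0.016, 0.048]))
```

Emit:
servo_tool(commands=[[0.03, 0.2, 0, 0, 0.01, 0.03, 0], [0.06, 0.4, 0, 0, 0.02, 0.05, 0], [0.09, 0.6, 0, 0, 0.02, 0.05, 0], [0.09, 0.8, 0, 0, 0.02, 0.05, 0], [0.09, 0.91, 0, 0, 0.02, 0.05, 0], [0.09, 0.91, 0, 0, 0.02, 0.05, 0]])

```text
time_s: 3.65
position: [0.5538, 0.1008, 0.2552]
eef_rot: [0.33, 1.936, -1.87]
force: [0.2, -0.4, 0.7]
width: 0.0885
```

```bash
python3 - <<'E'
from h import *
st(); print(to(capP(.0525),capT()))
c=cam("wrist"); im,d=imaging.grab_frame("wrist"); save("w2.png",im); np.savez("/tmp/w2.npz",im=im,d=d,K=c[0],e=c[1],M=c[2])
wristcap(np.load("/tmp/w2.npz"),O,YAW)
E
```

```text
t 3.65 q [-0.36  0.45  0.08  2.2   0.93  0.04 -2.65] p [0.5538 0.1008 0.2552] F [ 0.2 -0.4  0.7] w 0.0885
(array([0.272, 0.869, 0.003]), array([ 0.001, -0.004,  0.097]))
cap n 5556 h 0.0694 circ ((0.0006003882153891027, 0.0003206809051334858), 0.03360409662127495) ext [-0.0316 -0.0329] [0.034  0.0327]
n [-0.493 -0.068  0.868] 29.8 yaw 7.85
knob [0.0483 0.075  0.1758] [0.0635 0.1177 0.1867]
((0.055938947945833206, 0.09635595977306366), (0.04269393905997276, 0.015179489739239216), 89.61997985839844)
tray ((-0.11689446121454239, -0.0175107941031456), (0.2036023885011673, 0.1722649335861206), 89.79405212402344)
```

```bash
cat > kin.py <<'E'
import numpy as np
from scipy.spatial.transform import Rotation as R
from scipy.optimize import least_squares
LO=np.array([-3.01,-.46,-1.47,.13,-1,.04,-2.66]); HI=np.array([3.01,2.08,1.51,2.56,4.14,2.09,2.66])
def fk(q,p,s=(-1,1,-1,1,-1,1,-1)):
    L0,L1,L2,L3,a,b=p[:6]; rz=lambda t:R.from_euler("z",t).as_matrix(); ry=lambda t:R.from_euler("y",t).as_matrix(); e=np.eye(3)
    T=rz(s[0]*q[0]); x=np.array([0,0,L0]); T=T@ry(q[1])@rz(s[2]*q[2]); x=x+T@[a,0,L1]
    T=T@ry(q[3]); x=x+T@[b,0,0]; T=T@rz(s[4]*q[4]); x=x+T@[0,0,L2]; T=T@ry(q[5])@rz(s[6]*q[6]+p[6]); x=x+T@[0,0,L3]
    # tool y = flange z
    M=T@np.array([[1,0,0],[0,0,1],[0,-1,0]]).T   # columns: tool x=?, y=flange z
    return x,M
D=[([1.263,.69,-.195,1.566,.157,.902,-.215],[.209,-.588,.229],[-.352,2.038,-2.034]),
([.65,.35,-.25,1.96,.11,.84,-.89],[.3739,-.2419,.3092],[-.353,2.036,-2.034]),
([-.43,.28,.13,2.28,.47,.1,-2.19],[.5008,.0927,.3082],[.342,1.919,-1.851]),
([-.36,.45,.08,2.2,.93,.04,-2.65],[.5538,.1008,.2552],[.33,1.936,-1.87])]
def res(p,s):
    r=[]
    for q,x,o in D:
        X,M=fk(q,p,s); r+=list(X-x)+list(.1*R.from_matrix(M.T@R.from_rotvec(o).as_matrix()).as_rotvec())
    return np.array(r+list(.01*(np.array(p[4:6]))))
E
python3 - <<'E'
from kin import *
import itertools
best=[]
for s in itertools.product([-1],[1],[1,-1],[1],[1,-1],[1],[1,-1]):
  for r0 in(0,1.57,3.14,-1.57):
    f=least_squares(res,[.3,.4,.4,.25,0,0,r0],args=(s,)); best.append((f.cost,s,f.x,np.abs(f.fun).max()))
best.sort(key=lambda t:t[0])
for b in best[:3]: print(b[0],b[1],b[2].round(4),b[3])
E
```

```text
0.003623698143796172 (-1, 1, -1, 1, -1, 1, -1) [ 0.3254  0.6384  0.3531  0.4115 -0.0677 -0.0062  4.7126] 0.04731807050983891
0.0036236981437961723 (-1, 1, -1, 1, -1, 1, -1) [ 0.3254  0.6384  0.3531  0.4115 -0.0677 -0.0062 -1.5706] 0.047318070393657236
0.003623698143796174 (-1, 1, -1, 1, -1, 1, -1) [ 0.3254  0.6384  0.3531  0.4115 -0.0677 -0.0062 -1.5706] 0.04731807067975266
```

```bash
python3 - <<'E'
from kin import *
s=(-1,1,-1,1,-1,1,-1)
f=least_squares(res,[.3,.4,.4,.25,0,0,-1.57],args=(s,)); print(f.fun[:24].reshape(4,6).round(4))
import kin
def fk2(q,p,s=s):
    L0,L1,L2,L3,a,b,r7,c,d,bx,by,yw,dy=p; rz=lambda t:R.from_euler("z",t).as_matrix(); ry=lambda t:R.from_euler("y",t).as_matrix()
    T=rz(yw-q[0]); x=np.array([bx,by,L0]); T=T@ry(q[1])@rz(-q[2]); x=x+T@[a,0,L1]
    T=T@ry(q[3]); x=x+T@[b,0,0]; T=T@rz(-q[4]); x=x+T@[c,0,L2]; T=T@ry(q[5]); x=x+T@[d,0,0]; T=T@rz(-q[6]+r7); x=x+T@[0,0,L3]
    return x,T@np.array([[1,0,0],[0,0,1],[0,-1,0]]).T
def res2(p):
    r=[]
    for q,x,o in D:
        X,M=fk2(q,p); r+=list(X-x)+list(.1*R.from_matrix(M.T@R.from_rotvec(o).as_matrix()).as_rotvec())
    return np.array(r+list(.005*np.array([p[i] for i in(4,5,7,8,9,10,11,12)])))
f=least_squares(res2,[.3,.4,.4,.25,0,0,-1.57]+[0]*6); print(f.x.round(4)); print(f.fun[:24].reshape(4,6).round(4))
E
```

```text
[[ 0.0338  0.0074  0.0052 -0.0001 -0.     -0.0001]
 [-0.0039  0.0439 -0.0029 -0.0002 -0.0004 -0.0005]
 [-0.0134  0.0405 -0.0026  0.      0.0004 -0.0001]
 [ 0.0014  0.0473  0.0003  0.0004  0.      0.0002]]
[ 3.6590e-01  5.2760e-01  3.0570e-01  3.6580e-01  1.5900e-02 -3.3300e-02
 -1.6022e+00  4.7000e-03 -1.1000e-03 -1.2500e-02 -2.8200e-02 -3.3500e-02
  0.0000e+00]
[[ 0.0004  0.0001  0.0004 -0.0001 -0.0002 -0.0001]
 [-0.0003 -0.0003 -0.0005 -0.0002 -0.0006 -0.0005]
 [-0.0002  0.001   0.0012 -0.0016  0.0006 -0.0001]
 [ 0.0001 -0.0008 -0.001  -0.0011  0.0002  0.0002]]
```

```bash
cat >> kin.py <<'E'
def fk(q,p):
    L0,L1,L2,L3,a,b,c,d,y1,y2,y3,f=p; rz=lambda t:R.from_euler("z",t).as_matrix(); ry=lambda t:R.from_euler("y",t).as_matrix()
    T=rz(-q[0])@ry(q[1]); x=np.array([0,0,L0])+T@[0,y1,0]; T=T@rz(-q[2]); x=x+T@[a,0,L1]
    T=T@ry(q[3]); x=x+T@[b,y2,0]; T=T@rz(-q[4]); x=x+T@[c,0,L2]; T=T@ry(q[5]); x=x+T@[d,y3,0]; T=T@rz(-q[6]-np.pi/2); x=x+T@[0,0,L3]
    return x,T@np.array([[1,0,0],[0,0,1],[0,-1,0]]).T
def res2(p):
    r=[]
    for q,x,o in D: r+=list(fk(q,p)[0]-x)
    return np.array(r+list(.01*p[4:]))
fit=least_squares(res2,[.36,.42,.39,.3]+[0]*8); P=fit.x
def ik(x,M,q0,w=.002,lo=LO+.03,hi=HI-.03):
    def g(q):
        X,N=fk(q,P); return np.r_[(X-x)*10,R.from_matrix(N.T@M).as_rotvec(),w*(q-q0)]
    f=least_squares(g,np.clip(q0,lo+.01,hi-.01),bounds=(lo,hi)); return f.x,np.abs(f.fun[:6]).max()
E
python3 - <<'E'
from kin import *
print(P.round(4)); print(fit.fun[:12].reshape(4,3).round(4))
from h import capP,capT
for h in(.0525,.09,.13):
  for flip in(0,np.pi):
    for th in(0,1.2,2.4):
      out=[]
      for q0 in([-.36,.5,0,2.1,0,.3,-1.7],[-.36,.5,0,2.1,3.1,.3,-1.7],[-.36,.5,.6,2.1,1.5,.3,0],[-.36,.5,-.6,2.1,1.5,.3,0],[-.36,.5,-.6,2.1,1.5,.6,-2]):
        q,e=ik(capP(h),capT(th+flip),np.array(q0))
        if e<.01: out.append(q.round(2).tolist())
      print(h,round(flip,1),th,*out,sep="\n   ")
E
```

```text
[ 0.3317  0.5614  0.3414  0.3193  0.001  -0.0067  0.0118 -0.0096 -0.0467
  0.0018 -0.0016  0.    ]
[[-0.0005 -0.0002  0.    ]
 [ 0.0003  0.0006 -0.    ]
 [ 0.     -0.0004  0.0003]
 [ 0.      0.0002 -0.0003]]
0.0525
   0
   0
   [-0.73, 0.74, 0.75, 2.35, 4.02, 0.55, 0.53]
   [-0.3, 0.65, 0.0, 2.3, 2.9, 0.33, 1.66]
0.0525
   0
   1.2
   [0.18, 0.79, -0.8, 2.24, 2.0, 0.68, -2.44]
   [0.05, 0.72, -0.56, 2.25, 2.16, 0.53, -2.63]
   [0.16, 0.78, -0.76, 2.24, 2.02, 0.65, -2.47]
   [0.28, 0.88, -1.01, 2.23, 1.92, 0.84, -2.32]
   [0.17, 0.78, -0.77, 2.24, 2.02, 0.66, -2.46]
0.0525
   0
   2.4
   [0.09, 0.74, -0.64, 2.25, 2.09, 0.58, -1.36]
   [-0.26, 0.65, -0.07, 2.29, 2.77, 0.34, -2.09]
   [0.07, 0.73, -0.6, 2.25, 2.12, 0.55, -1.39]
   [0.21, 0.81, -0.85, 2.23, 1.98, 0.72, -1.21]
   [0.01, 0.7, -0.5, 2.26, 2.2, 0.5, -1.48]
0.0525
   3.1
   0
   [0.03, 0.71, -0.52, 2.26, 2.18, 0.51, -0.72]
   [-0.36, 0.65, 0.1, 2.3, 3.08, 0.33, -1.66]
   [0.0, 0.7, -0.49, 2.26, 2.22, 0.49, -0.76]
   [0.14, 0.77, -0.73, 2.24, 2.04, 0.63, -0.55]
   [-0.11, 0.67, -0.3, 2.27, 2.42, 0.41, -0.98]
0.0525
   3.1
   1
[... 2141 characters left out ...]
8, 2.28, 1.83, 0.54, -1.14]
   [-0.04, 0.51, -0.42, 2.3, 2.04, 0.35, -1.37]
0.13
   3.1
   0
   [-0.01, 0.52, -0.46, 2.3, 2.01, 0.37, -0.6]
   [-0.41, 0.47, 0.14, 2.35, 3.07, 0.19, -1.66]
   [-0.06, 0.51, -0.39, 2.3, 2.07, 0.33, -0.66]
   [0.12, 0.56, -0.66, 2.28, 1.88, 0.47, -0.46]
   [-0.19, 0.48, -0.19, 2.32, 2.32, 0.26, -0.91]
0.13
   3.1
   1.2
   [-0.54, 0.48, 0.35, 2.36, 3.59, 0.22, -0.97]
   [-0.19, 0.48, -0.19, 2.32, 2.33, 0.25, 0.28]
   [-0.05, 0.51, -0.4, 2.3, 2.06, 0.34, 0.55]
   [-0.37, 0.47, 0.08, 2.34, 2.91, 0.2, -0.29]
0.13
   3.1
   2.4
   [-0.68, 0.51, 0.58, 2.37, 3.97, 0.3, -0.14]
   [-0.33, 0.47, 0.03, 2.34, 2.76, 0.2, 1.05]
   [-0.27, 0.48, -0.08, 2.33, 2.53, 0.22, 1.28]
```

```bash
cat >> kin.py <<'E'
def plan(qs,pose=None):
    "rounded call increments following joint waypoints, from the measured pose"
    from h import monitor
    s=monitor.sense(); x=np.array(s["position"]); M=R.from_rotvec(s["eef_rot"]).as_matrix()
    for q in qs:
        X,N=fk(q,P); t=np.round(M.T@(X-x)/.1,2); r=np.round(R.from_matrix(M.T@N).as_rotvec()/.5,2)
        x=x+M@t*.1; M=M@R.from_rotvec(r*.5).as_matrix()
        print("shift",t,"turn",r,"-> TCP",X.round(3),"tip dir",N[:,1].round(2),"q",np.round(q,2))
E
python3 - <<'E'
from kin import *
from h import *
q=np.array(monitor.sense()["qpos"])
A=np.array([-.36,.33,.0,2.15,1.0,.4,-2.2])
C,e=ik(capP(.14),capT(np.pi),np.array([-.2,.48,-.19,2.32,2.4,.3,-.9]),w=.01); print(C.round(2),e)
qs=[(q+A)/2,A]+[A+(C-A)*k/5 for k in range(1,6)]
plan(qs)
E
```

```text
[-0.22  0.46 -0.15  2.33  2.33  0.23 -0.92] 3.660066335834143e-05
shift [-0.08 -0.3   0.28] turn [ 0.23 -0.55 -0.03] -> TCP [0.55  0.072 0.286] tip dir [ 0.47 -0.05 -0.88] q [-0.36  0.39  0.04  2.18  0.97  0.22 -2.43]
shift [-0.01 -0.31  0.34] turn [ 0.23 -0.52 -0.06] -> TCP [0.548 0.043 0.321] tip dir [ 0.49 -0.17 -0.86] q [-0.36  0.33  0.    2.15  1.    0.4  -2.2 ]
shift [-0.04  0.14  0.  ] turn [ 0.06 -1.04  0.07] -> TCP [0.557 0.042 0.311] tip dir [ 0.53 -0.16 -0.83] q [-0.33  0.36 -0.03  2.19  1.27  0.37 -1.94]
shift [-0.07  0.11 -0.07] turn [ 0.04 -1.04  0.08] -> TCP [0.561 0.05  0.298] tip dir [ 0.55 -0.12 -0.82] q [-0.3   0.38 -0.06  2.22  1.53  0.33 -1.69]
shift [-0.16  0.1  -0.09] turn [ 0.05 -1.03  0.1 ] -> TCP [0.558 0.064 0.282] tip dir [ 0.56 -0.06 -0.83] q [-0.28  0.41 -0.09  2.26  1.8   0.3  -1.43]
shift [-0.26  0.09 -0.06] turn [ 0.08 -1.04  0.12] -> TCP [0.546 0.08  0.262] tip dir [ 0.54  0.   -0.84] q [-0.25  0.43 -0.12  2.29  2.06  0.26 -1.18]
shift [-0.33  0.07  0.05] turn [ 0.12 -1.03  0.12] -> TCP [0.526 0.097 0.241] tip dir [ 0.5   0.07 -0.87] q [-0.22  0.46 -0.15  2.33  2.33  0.23 -0.92]
```

Emit:
servo_tool(commands=[[-0.04, -0.15, 0.14, 0.1, -0.25, 0, 0], [-0.08, -0.3, 0.28, 0.23, -0.55, -0.03, 0], [-0.08, -0.3, 0.28, 0.23, -0.55, -0.03, 0]])

```text
time_s: 4.0
position: [0.5505, 0.0721, 0.2884]
eef_rot: [0.089, 1.655, -1.924]
force: [1.1, -0.0, 0.4]
width: 0.088
```

Emit:
servo_tool(commands=[[0, -0.15, 0.17, 0.12, -0.26, -0.03, 0], [0, -0.31, 0.34, 0.23, -0.52, -0.06, 0], [0, -0.31, 0.34, 0.23, -0.52, -0.06, 0]])

```text
time_s: 4.3
position: [0.5465, 0.0428, 0.3223]
eef_rot: [-0.136, 1.386, -1.96]
force: [0.7, 1.2, -0.0]
width: 0.088
```

```bash
python3 - <<'E'
from kin import *
from h import *
q=np.array(st()["qpos"]); print(np.linalg.norm(fk(q,P)[0]-monitor.sense()["position"]))
C,e=ik(capP(.14),capT(np.pi),np.array([-.2,.48,-.19,2.32,2.4,.3,-.9]),w=.01)
plan([q+(C-q)*k/6 for k in range(1,7)])
E
```

```text
t 4.3 q [-0.3   0.32 -0.09  2.15  1.04  0.43 -2.25] p [0.5465 0.0428 0.3223] F [ 0.7  1.2 -0. ] w 0.088
0.00442135943013628
shift [-0.03  0.09 -0.01] turn [ 0.05 -0.86  0.07] -> TCP [0.553 0.044 0.315] tip dir [ 0.53 -0.15 -0.84] q [-0.28  0.35 -0.1   2.18  1.25  0.4  -2.03]
shift [-0.06  0.11 -0.03] turn [ 0.04 -0.86  0.07] -> TCP [0.559 0.049 0.305] tip dir [ 0.55 -0.13 -0.82] q [-0.27  0.37 -0.11  2.21  1.47  0.36 -1.81]
shift [-0.11  0.09 -0.06] turn [ 0.04 -0.87  0.07] -> TCP [0.56  0.059 0.293] tip dir [ 0.57 -0.08 -0.82] q [-0.26  0.39 -0.12  2.24  1.68  0.33 -1.59]
shift [-0.17  0.09 -0.07] turn [ 0.04 -0.86  0.1 ] -> TCP [0.555 0.071 0.278] tip dir [ 0.56 -0.03 -0.83] q [-0.25  0.41 -0.13  2.27  1.9   0.29 -1.37]
shift [-0.23  0.08 -0.03] turn [ 0.06 -0.87  0.1 ] -> TCP [0.544 0.084 0.26 ] tip dir [ 0.54  0.02 -0.84] q [-0.23  0.44 -0.14  2.3   2.11  0.26 -1.15]
shift [-0.28  0.06  0.04] turn [ 0.1  -0.86  0.1 ] -> TCP [0.526 0.097 0.241] tip dir [ 0.5   0.07 -0.87] q [-0.22  0.46 -0.15  2.33  2.33  0.23 -0.92]
```

The joints follow the path I planned, so I'll carry on.

Emit:
servo_tool(commands=[[0, 0.03, 0, 0.02, -0.29, 0.02, 0], [-0.02, 0.06, -0.01, 0.03, -0.57, 0.05, 0], [-0.03, 0.09, -0.01, 0.05, -0.86, 0.07, 0], [-0.03, 0.09, -0.01, 0.05, -0.86, 0.07, 0]])

```text
time_s: 4.7
position: [0.5518, 0.0439, 0.3123]
eef_rot: [-0.491, 1.077, -1.785]
force: [0.6, -0.5, 0.3]
width: 0.0879
```

Emit:
servo_tool(commands=[[-0.02, 0.03, -0.01, 0.01, -0.29, 0.02, 0], [-0.04, 0.07, -0.02, 0.03, -0.57, 0.05, 0], [-0.06, 0.11, -0.03, 0.04, -0.86, 0.07, 0], [-0.06, 0.11, -0.03, 0.04, -0.86, 0.07, 0]])

```text
time_s: 5.1
position: [0.5585, 0.0486, 0.3027]
eef_rot: [-0.795, 0.762, -1.564]
force: [-0.1, -0.1, -0.4]
width: 0.0883
```

Emit:
servo_tool(commands=[[-0.04, 0.03, -0.02, 0.01, -0.29, 0.02, 0], [-0.07, 0.06, -0.04, 0.03, -0.57, 0.05, 0], [-0.11, 0.09, -0.06, 0.04, -0.87, 0.07, 0], [-0.11, 0.09, -0.06, 0.04, -0.87, 0.07, 0]])

```text
time_s: 5.5
position: [0.5598, 0.0587, 0.2916]
eef_rot: [-1.055, 0.438, -1.302]
force: [0.8, 0.2, -0.4]
width: 0.0882
```

```bash
python3 - <<'E'
from kin import *
from h import *
q=np.array(st()["qpos"])
C,e=ik(capP(.14),capT(np.pi),np.array([-.2,.48,-.19,2.32,2.4,.3,-.9]),w=.01)
plan([q+(C-q)*k/3 for k in range(1,4)])
E
```

```text
t 5.5 q [-0.27  0.39 -0.11  2.25  1.68  0.33 -1.59] p [0.5598 0.0587 0.2916] F [ 0.8  0.2 -0.4] w 0.0882
shift [-0.18  0.06 -0.08] turn [ 0.05 -0.87  0.09] -> TCP [0.552 0.072 0.278] tip dir [ 0.56 -0.04 -0.83] q [-0.25  0.41 -0.12  2.27  1.9   0.3  -1.37]
shift [-0.22  0.08 -0.02] turn [ 0.06 -0.86  0.11] -> TCP [0.542 0.085 0.26 ] tip dir [ 0.54  0.02 -0.84] q [-0.24  0.43 -0.14  2.3   2.11  0.26 -1.15]
shift [-0.27  0.08  0.04] turn [ 0.1  -0.87  0.1 ] -> TCP [0.526 0.097 0.241] tip dir [ 0.5   0.07 -0.87] q [-0.22  0.46 -0.15  2.33  2.33  0.23 -0.92]
```

Emit:
servo_tool(commands=[[-0.06, 0.02, -0.02, 0.01, -0.29, 0.03, 0], [-0.12, 0.04, -0.05, 0.03, -0.57, 0.06, 0], [-0.18, 0.06, -0.08, 0.05, -0.87, 0.09, 0], [-0.18, 0.06, -0.08, 0.05, -0.87, 0.09, 0]])

```text
time_s: 5.9
position: [0.552, 0.0713, 0.2778]
eef_rot: [-1.26, 0.115, -0.999]
force: [-1.0, -0.1, 0.8]
width: 0.088
```

Emit:
servo_tool(commands=[[-0.07, 0.02, 0, 0.02, -0.29, 0.03, 0], [-0.14, 0.05, -0.01, 0.04, -0.57, 0.07, 0], [-0.22, 0.08, -0.02, 0.06, -0.86, 0.11, 0], [-0.22, 0.08, -0.02, 0.06, -0.86, 0.11, 0]])

```text
time_s: 6.3
position: [0.5428, 0.0843, 0.2612]
eef_rot: [-1.409, -0.197, -0.663]
force: [0.8, 0.9, 0.7]
width: 0.0881
```

Emit:
servo_tool(commands=[[-0.09, 0.02, 0.01, 0.03, -0.29, 0.03, 0], [-0.18, 0.05, 0.03, 0.07, -0.57, 0.07, 0], [-0.27, 0.08, 0.04, 0.1, -0.87, 0.1, 0], [-0.27, 0.08, 0.04, 0.1, -0.87, 0.1, 0]])

```text
time_s: 6.7
position: [0.5263, 0.0964, 0.2415]
eef_rot: [-1.492, -0.515, -0.301]
force: [-0.9, 0.0, -0.6]
width: 0.088
```

```bash
python3 - <<'E'
from kin import *
from h import *
q=np.array(st()["qpos"])
print(to(capP(.0525),capT(np.pi)))
for h in(.1,.0525):
  q,e=ik(capP(h),capT(np.pi),q,w=.01); print(q.round(2),e)
c=cam("wrist"); im,d=imaging.grab_frame("wrist"); save("w3.png",im); np.savez("/tmp/w3.npz",im=im,d=d,K=c[0],e=c[1],M=c[2])
wristcap(np.load("/tmp/w3.npz"),O,YAW)
E
```

```text
t 6.7 q [-0.23  0.45 -0.13  2.33  2.34  0.22 -0.94] p [0.5263 0.0964 0.2415] F [-0.9  0.  -0.6] w 0.088
(array([-0.004,  0.876,  0.002]), array([-0.001,  0.001,  0.001]))
[-0.17  0.56 -0.22  2.31  2.41  0.31 -0.99] 5.818198161493518e-05
[-0.13  0.67 -0.27  2.28  2.46  0.39 -1.02] 3.771688664538982e-05
cap n 6256 h 0.0694 circ ((-0.000609959417488426, -0.00023943195992615074), 0.033707473427057266) ext [-0.0338 -0.0333] [0.0324 0.0329]
n [-0.497 -0.068  0.865] 30.1 yaw 7.76
knob [0.0474 0.0751 0.1696] [0.059  0.0828 0.1852]
((0.053192853927612305, 0.07895880937576294), (0.01158289983868599, 0.007746485993266106), 0.04878970980644226)
tray ((-0.08747810125350952, -0.01766030490398407), (0.20453140139579773, 0.11515381932258606), 89.9386978149414)
```

Emit:
servo_tool(commands=[[0, 0.2, 0, 0, 0, 0, 0], [0, 0.4, 0, 0, 0, 0, 0], [0, 0.55, 0, 0, 0, 0, 0], [0, 0.7, 0, 0, 0, 0, 0], [0, 0.8, 0, 0, 0, 0, 0], [0, 0.87, 0, 0, 0, 0, 0], [0, 0.87, 0, 0, 0, 0, 0], [0, 0.87, 0, 0, 0, 0, 0]])

```text
time_s: 7.55
position: [0.5692, 0.1028, 0.1666]
eef_rot: [-1.493, -0.52, -0.297]
force: [0.0, 0.1, -0.1]
width: 0.0883
```

Emit:
servo_tool(commands=[[0, 0, 0, 0, 0, 0, 0.1], [0, 0, 0, 0, 0, 0, 0.18], [0, 0, 0, 0, 0, 0, 0.23], [0, 0, 0, 0, 0, 0, 0.27], [0, 0, 0, 0, 0, 0, 0.3], [0, 0, 0, 0, 0, 0, 0.3]], grip_force=8)

```text
time_s: 8.15
position: [0.5693, 0.1029, 0.1665]
eef_rot: [-1.493, -0.521, -0.296]
force: [-1.6, 0.4, 3.9]
width: 0.0661
```

```bash
python3 - <<'E'
from h import *
s=st(); Rt=R.from_rotvec(s["eef_rot"]).as_matrix(); print("F tool",(Rt.T@s["force"]).round(1),"M",(Rt.T@s["ft_torque"]).round(2)); print(to(capP(.0525),capT(np.pi)))
E
```

```text
t 8.15 q [-0.13  0.66 -0.28  2.29  2.45  0.4  -1.01] p [0.5693 0.1029 0.1665] F [-1.6  0.4  3.9] w 0.0661
F tool [ 0.7 -4.1  0.6] M [0.14 0.06 0.31]
(array([-0.005,  0.009, -0.001]), array([-0.003,  0.016,  0.002]))
```

Emit:
servo_tool(commands=[[0, 0, 0, 0, 0, 0, 0.4], [0, 0, 0, 0, 0, 0, 0.4], [0, 0, 0, 0, 0, 0, 0.4]], grip_force=25)

```text
time_s: 8.45
position: [0.5693, 0.1029, 0.1665]
eef_rot: [-1.493, -0.521, -0.296]
force: [-2.0, -0.2, 5.8]
width: 0.0649
```

Emit:
servo_tool(commands=[[0, 0, 0, 0, -0.12, 0, 0.4], [0, 0, 0, 0, -0.25, 0, 0.4], [0, 0, 0, 0, -0.38, 0, 0.4], [0, 0, 0, 0, -0.5, 0, 0.4], [0, 0, 0, 0, -0.5, 0, 0.4]])

```text
time_s: 8.95
position: [0.5689, 0.1028, 0.1663]
eef_rot: [-1.539, -0.72, -0.107]
force: [-3.2, 0.2, 5.5]
width: 0.065
```

```bash
cat >> h.py <<'E'
def ft():
    s=st(); Rt=R.from_rotvec(s["eef_rot"]).as_matrix(); print("F tool",(Rt.T@s["force"]).round(1),"M",(Rt.T@s["ft_torque"]).round(2)); 
    T=capT(np.pi); print("turned",np.degrees(R.from_matrix(T.T@Rt).as_rotvec()).round(1),"h",np.round((s["position"]-O-[0,0,.12])@(-T[:,1]),4)); return s
E
python3 - <<'E'
from h import *
ft()
E
```

```text
t 8.95 q [-0.17  0.65 -0.21  2.29  2.54  0.38 -0.85] p [0.5689 0.1028 0.1663] F [-3.2  0.2  5.5] w 0.065
F tool [ 0.2 -6.4  0.7] M [ 0.14 -0.05  0.41]
turned [  0.1 -14.8  -0. ] h 0.0534
```

Emit:
servo_tool(commands=[[0, 0, 0, 0, -0.15, 0, 0.4], [0, 0, 0, 0, -0.3, 0, 0.4], [0, 0, 0, 0, -0.45, 0, 0.4], [0, 0, 0, 0, -0.6, 0, 0.4], [0, 0, 0, 0, -0.75, 0, 0.4], [0, 0, 0, 0, -0.9, 0, 0.4], [0, 0, 0, 0, -0.9, 0, 0.4]])

```text
time_s: 9.65
position: [0.5691, 0.1034, 0.1664]
eef_rot: [-1.579, -1.073, 0.247]
force: [-4.1, 0.7, 6.0]
width: 0.0653
```

```bash
python3 - <<'E'
from h import *
ft()
E
```

```text
t 9.65 q [-0.24  0.65 -0.1   2.29  2.72  0.35 -0.59] p [0.5691 0.1034 0.1664] F [-4.1  0.7  6. ] w 0.0653
F tool [ 0.5 -7.2  1.3] M [ 0.51 -0.01  0.07]
turned [  0.1 -40.7  -0.1] h 0.0534
```

Emit:
servo_tool(commands=[[0, 0, 0, 0, -0.13, 0, 0.4], [0, 0, 0, 0, -0.26, 0, 0.4], [0, 0, 0, 0, -0.33, 0, 0.4], [0, -0.01, 0, 0, -0.33, 0, 0.4], [0, -0.02, 0, 0, -0.33, 0, 0.4], [0, -0.02, 0, 0, -0.33, 0, 0.4]])

```text
time_s: 10.25
position: [0.568, 0.103, 0.1676]
eef_rot: [-1.579, -1.198, 0.382]
force: [-1.1, 1.7, -2.0]
width: 0.0651
```

```bash
python3 - <<'E'
from h import *
ft()
E
```

```text
t 10.25 q [-0.27  0.65 -0.06  2.3   2.78  0.34 -0.49] p [0.568  0.103  0.1676] F [-1.1  1.7 -2. ] w 0.0651
F tool [0.3 1.4 2.5] M [0.74 0.   0.01]
turned [  0.1 -50.   -0. ] h 0.055
```

Emit:
servo_tool(commands=[[0, -0.01, 0, 0, 0, 0, 0.4], [0, -0.02, 0, 0, 0, 0, 0.4], [0, -0.02, 0, 0, 0, 0, 0.4]])

```text
time_s: 10.55
position: [0.5671, 0.103, 0.1696]
eef_rot: [-1.579, -1.199, 0.382]
force: [0.4, 3.8, -3.3]
width: 0.0652
```

```bash
python3 - <<'E'
from h import *
ft()
E
```

```text
t 10.55 q [-0.27  0.64 -0.06  2.3   2.78  0.33 -0.49] p [0.5671 0.103  0.1696] F [ 0.4  3.8 -3.3] w 0.0652
F tool [2.3 3.3 3. ] M [ 0.91  0.04 -0.17]
turned [  0.1 -50.   -0.1] h 0.0572
```

Emit:
servo_tool(commands=[[0, 0.005, 0, 0, -0.13, 0, 0.4], [0, 0.005, 0, 0, -0.26, 0, 0.4], [0, 0.005, 0, 0, -0.36, 0, 0.4], [0, 0, 0, 0, -0.36, 0, 0.4], [0, -0.005, 0, 0, -0.36, 0, 0.4]])

```text
time_s: 11.05
position: [0.5668, 0.1031, 0.17]
eef_rot: [-1.571, -1.335, 0.533]
force: [0.7, 4.7, -3.6]
width: 0.0655
```

```bash
python3 - <<'E'
from h import *
ft()
E
```

```text
t 11.05 q [-0.29  0.64 -0.02  2.3   2.85  0.33 -0.39] p [0.5668 0.1031 0.17  ] F [ 0.7  4.7 -3.6] w 0.0655
F tool [3.6 3.8 2.8] M [ 1.07  0.13 -0.57]
turned [  0.1 -60.3  -0.1] h 0.0576
```

Emit:
servo_tool(commands=[[0, -0.01, 0, 0, 0, 0, 0.4], [0, -0.02, 0, 0, 0, 0, 0.4], [0, -0.03, 0, 0, 0, 0, 0.4], [0, -0.03, 0, 0, 0, 0, 0.4]])

```text
time_s: 11.45
position: [0.5653, 0.1028, 0.1727]
eef_rot: [-1.57, -1.335, 0.534]
force: [0.1, 5.1, -4.3]
width: 0.0652
```

```bash
python3 - <<'E'
from h import *
ft()
c=cam("wrist"); im,d=imaging.grab_frame("wrist"); save("w4.png",im)
E
```

```text
t 11.45 q [-0.3   0.63 -0.02  2.3   2.85  0.32 -0.39] p [0.5653 0.1028 0.1727] F [ 0.1  5.1 -4.3] w 0.0652
F tool [3.7 4.1 3.7] M [ 1.22  0.04 -0.69]
turned [  0.1 -60.3  -0.1] h 0.0607
```

View pics/w4.png

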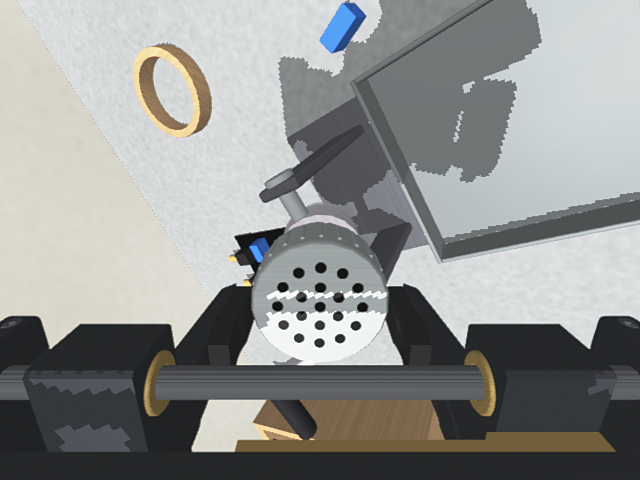

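The cap (320,300) is gripped between both fingers. It has come up 7 mm at a steady 4 N or so, so it is free. I'll lift it straight off along the axis.

Emit:
servo_tool(commands=[[0, -0.05, 0, 0, 0, 0, 0.4], [0, -0.1, 0, 0, 0, 0, 0.4], [0, -0.15, 0, 0, 0, 0, 0.4], [0, -0.2, 0, 0, 0, 0, 0.4]])

```text
time_s: 11.9
position: [0.5558, 0.0994, 0.1908]
eef_rot: [-1.574, -1.333, 0.531]
force: [0.1, -0.7, -0.4]
width: 0.0653
```

```bash
python3 - <<'E'
from h import *
ft()
c=cam("wrist"); im,d=imaging.grab_frame("wrist"); np.savez("/tmp/w5.npz",im=im,d=d,K=c[0],e=c[1],M=c[2])
P=cloud("wrist",d,c); S=(P-O)@B; a=np.array([-.5,0,.866]); h=(S-[0,0,.12])@a; q=P[270:330:5,290:350:5].reshape(-1,3); print(np.median(h[270:330,290:350]))
E
```

```text
t 11.9 q [-0.31  0.59  0.    2.31  2.84  0.29 -0.38] p [0.5558 0.0994 0.1908] F [ 0.1 -0.7 -0.4] w 0.0653
F tool [-0.7  0.4 -0.2] M [0.48 0.04 0.23]
turned [ -0.1 -60.2  -0. ] h 0.0813
0.09739490233274678
```

Emit:
servo_tool(commands=[[0, -0.08, 0, 0, 0, 0, 0.4], [0, -0.16, 0, 0, 0, 0, 0.4], [0, -0.24, 0, 0, 0, 0, 0.4], [0, -0.32, 0, 0, 0, 0, 0.4], [0, -0.4, 0, 0, 0, 0, 0.4]])

```text
time_s: 12.45
position: [0.5355, 0.0979, 0.2254]
eef_rot: [-1.572, -1.335, 0.533]
force: [0.7, -0.6, -0.9]
width: 0.0653
```

```bash
python3 - <<'E'
from kin import *
from h import *
q=np.array(ft()["qpos"])
def down(phi):
    y=np.array([0,0,-1.]); z=np.array([np.cos(phi),np.sin(phi),0]); return np.stack([np.cross(y,z),y,z],1)
c=[]
for phi in np.arange(-180,180,15):
  for s in([.2,.4,.2,1.9,.3,.8,-.4],[.2,.4,.6,1.9,1,.8,0],[.2,.4,-.4,2,1.4,.8,0],[.6,.6,-.8,2,1.6,.8,1]):
    g,e=ik(np.array([.542,-.327,.12]),down(np.radians(phi)),np.array(s),w=.02,lo=LO+.1,hi=HI-.1)
    if e<.01: c.append((np.abs(g-q).max(),np.linalg.norm(g-q),phi,g.round(2).tolist()))
c.sort()
for k in c[:8]: print(k)
E
```

```text
t 12.45 q [-0.35  0.49  0.04  2.33  2.82  0.21 -0.36] p [0.5355 0.0979 0.2254] F [ 0.7 -0.6 -0.9] w 0.0653
F tool [-0.5  1.1 -0.4] M [0.45 0.1  0.13]
turned [  0.  -60.3  -0.1] h 0.1215
(np.float64(1.8636271512907818), np.float64(3.3468165731034065), np.int64(105), [0.94, 1.05, -0.99, 1.59, 0.98, 1.07, 1.5])
(np.float64(1.8742654345049876), np.float64(3.207554289524298), np.int64(90), [0.93, 1.03, -0.95, 1.59, 0.95, 1.04, 1.26])
(np.float64(1.9000584774146172), np.float64(3.348034258296143), np.int64(105), [0.91, 1.02, -0.92, 1.59, 0.93, 1.02, 1.54])
(np.float64(1.908377907942699), np.float64(3.0831149793804706), np.int64(75), [0.91, 1.02, -0.91, 1.59, 0.92, 1.01, 1.02])
(np.float64(1.9280774252599708), np.float64(3.2097089330270197), np.int64(90), [0.9, 1.01, -0.88, 1.59, 0.9, 0.99, 1.29])
(np.float64(1.9463534848871098), np.float64(2.9753475570173364), np.int64(60), [0.89, 1.0, -0.86, 1.59, 0.88, 0.98, 0.78])
(np.float64(1.9604503859106357), np.float64(3.0862514547824356), np.int64(75), [0.88, 0.99, -0.84, 1.59, 0.86, 0.97, 1.06])
(np.float64(1.9887997263023016), np.float64(2.886136626229968), np.int64(45), [0.87, 0.98, -0.81, 1.59, 0.84, 0.95, 0.55])
```

```bash
cat >> h.py <<'E'
def down(phi):
    y=np.array([0,0,-1.]); z=np.array([np.cos(phi),np.sin(phi),0]); return np.stack([np.cross(y,z),y,z],1)
E
python3 - <<'E'
from kin import *
from h import *
q=np.array(monitor.sense()["qpos"])
for phi in(-60,-30,0):
    g,e=ik(np.array([.542,-.327,.12]),down(np.radians(phi)),np.array([.3,.5,0,1.8,.2,.8,-.3]),w=.02,lo=LO+.1,hi=HI-.1); print(phi,g.round(2),e)
g,e=ik(np.array([.542,-.327,.12]),down(np.radians(-30)),np.array([.3,.5,0,1.8,.2,.8,-.3]),w=.02,lo=LO+.1,hi=HI-.1)
A=np.array([-.25,.33,-.06,2.12,1.1,.45,-.35])
plan([q+(A-q)*k/4 for k in range(1,5)]+[A+(g-A)*k/5 for k in range(1,6)])
E
```

```text
-60 [ 0.45  0.83  0.04  1.65 -0.05  0.67 -0.53] 9.284595926483544e-05
-30 [ 0.52  0.83 -0.1   1.64  0.12  0.68 -0.16] 0.00020450000111073532
0 [ 0.6   0.85 -0.24  1.63  0.28  0.7   0.22] 0.0004063448602986735
shift [ 0.01 -0.17 -0.62] turn [-0.29  0.87 -0.  ] -> TCP [0.577 0.074 0.268] tip dir [ 0.59 -0.01 -0.8 ] q [-0.32  0.45  0.02  2.28  2.39  0.27 -0.36]
shift [ 0.03 -0.17 -0.5 ] turn [-0.23  0.88  0.02] -> TCP [0.596 0.039 0.303] tip dir [ 0.63 -0.11 -0.77] q [-0.3   0.41 -0.01  2.23  1.96  0.33 -0.36]
shift [ 0.   -0.18 -0.34] turn [-0.17  0.87  0.08] -> TCP [0.591 0.009 0.326] tip dir [ 0.6  -0.2  -0.78] q [-0.27  0.37 -0.03  2.17  1.53  0.39 -0.35]
shift [-0.09 -0.2  -0.15] turn [-0.11  0.86  0.15] -> TCP [ 0.567 -0.001  0.337] tip dir [ 0.52 -0.23 -0.83] q [-0.25  0.33 -0.06  2.12  1.1   0.45 -0.35]
shift [ 0.29  0.56 -0.59] turn [-0.3   0.53  0.12] -> TCP [ 0.581 -0.077  0.298] tip dir [ 0.38 -0.29 -0.88] q [-0.1   0.43 -0.07  2.02  0.9   0.5  -0.31]
shift [ 0.34  0.59 -0.49] turn [-0.26  0.54  0.14] -> TCP [ 0.582 -0.149  0.255] tip dir [ 0.24 -0.3  -0.92] q [ 0.06  0.53 -0.08  1.93  0.71  0.54 -0.27]
shift [ 0.4   0.59 -0.36] turn [-0.24  0.55  0.16] -> TCP [ 0.573 -0.214  0.21 ] tip dir [ 0.12 -0.24 -0.96] q [ 0.21  0.63 -0.08  1.83  0.51  0.59 -0.24]
shift [ 0.46  0.56 -0.22] turn [-0.19  0.55  0.2 ] -> TCP [ 0.558 -0.273  0.164] tip dir [ 0.03 -0.14 -0.99] q [ 0.37  0.73 -0.09  1.73  0.32  0.63 -0.2 ]
shift [ 0.5   0.51 -0.05] turn [-0.16  0.55  0.23] -> TCP [ 0.542 -0.327  0.12 ] tip dir [-0. -0. -1.] q [ 0.52  0.83 -0.1   1.64  0.12  0.68 -0.16]
```

Emit:
servo_tool(commands=[[0, -0.08, -0.2, -0.1, 0.29, 0, 0.4], [0.01, -0.12, -0.41, -0.19, 0.58, 0, 0.4], [0.01, -0.17, -0.62, -0.29, 0.87, 0, 0.4], [0.01, -0.17, -0.62, -0.29, 0.87, 0, 0.4]])

```text
time_s: 12.85
position: [0.5796, 0.0739, 0.2684]
eef_rot: [-1.687, -1.058, 0.078]
force: [-0.3, -0.8, -0.8]
width: 0.0653
```

Emit:
servo_tool(commands=[[0.01, -0.06, -0.17, -0.08, 0.29, 0.01, 0.4], [0.02, -0.12, -0.33, -0.15, 0.58, 0.01, 0.4], [0.03, -0.17, -0.5, -0.23, 0.88, 0.02, 0.4], [0.03, -0.17, -0.5, -0.23, 0.88, 0.02, 0.4]])

```text
time_s: 13.25
position: [0.5968, 0.039, 0.3026]
eef_rot: [-1.71, -0.733, -0.335]
force: [-0.7, 0.9, -1.1]
width: 0.0652
```

Emit:
servo_tool(commands=[[0, -0.06, -0.11, -0.06, 0.29, 0.03, 0.4], [0, -0.12, -0.22, -0.11, 0.58, 0.05, 0.4], [0, -0.18, -0.34, -0.17, 0.87, 0.08, 0.4], [0, -0.18, -0.34, -0.17, 0.87, 0.08, 0.4]])

```text
time_s: 13.65
position: [0.5905, 0.0079, 0.3255]
eef_rot: [-1.653, -0.369, -0.692]
force: [1.0, 0.7, -0.8]
width: 0.065
```

Emit:
servo_tool(commands=[[-0.03, -0.07, -0.05, -0.04, 0.29, 0.05, 0.4], [-0.06, -0.14, -0.1, -0.07, 0.58, 0.1, 0.4], [-0.09, -0.2, -0.15, -0.11, 0.86, 0.15, 0.4], [-0.09, -0.2, -0.15, -0.11, 0.86, 0.15, 0.4]])

```text
time_s: 14.05
position: [0.5656, -0.0, 0.3343]
eef_rot: [-1.537, -0.037, -0.937]
force: [1.5, -1.1, -1.4]
width: 0.0654
```

```bash
python3 - <<'E'
from kin import *
from h import *
q=np.array(st()["qpos"])
g,e=ik(np.array([.542,-.327,.12]),down(np.radians(-30)),np.array([.3,.5,0,1.8,.2,.8,-.3]),w=.02,lo=LO+.1,hi=HI-.1)
plan([q+(g-q)*k/5 for k in range(1,6)])
E
```

```text
t 14.05 q [-0.61  0.35  0.42  2.17  0.97  0.26 -0.16] p [ 0.5656 -0.      0.3343] F [ 1.5 -1.1 -1.4] w 0.0654
shift [ 0.33  0.6  -0.5 ] turn [-0.3   0.52  0.06] -> TCP [ 0.593 -0.072  0.298] tip dir [ 0.42 -0.32 -0.85] q [-0.38  0.45  0.32  2.06  0.8   0.35 -0.16]
shift [ 0.34  0.62 -0.53] turn [-0.27  0.55  0.11] -> TCP [ 0.596 -0.149  0.256] tip dir [ 0.28 -0.35 -0.89] q [-0.16  0.54  0.21  1.95  0.63  0.43 -0.16]
shift [ 0.35  0.64 -0.44] turn [-0.26  0.56  0.17] -> TCP [ 0.585 -0.219  0.209] tip dir [ 0.14 -0.3  -0.94] q [ 0.07  0.64  0.11  1.85  0.46  0.51 -0.16]
shift [ 0.4   0.6  -0.31] turn [-0.23  0.59  0.24] -> TCP [ 0.564 -0.278  0.161] tip dir [ 0.03 -0.18 -0.98] q [ 0.3   0.74  0.    1.74  0.29  0.59 -0.16]
shift [ 0.45  0.49 -0.14] turn [-0.2   0.59  0.31] -> TCP [ 0.542 -0.327  0.12 ] tip dir [-0. -0. -1.] q [ 0.52  0.83 -0.1   1.64  0.12  0.68 -0.16]
```

Emit:
servo_tool(commands=[[0.11, 0.2, -0.17, -0.1, 0.17, 0.02, 0.4], [0.22, 0.4, -0.33, -0.2, 0.35, 0.04, 0.4], [0.33, 0.6, -0.5, -0.3, 0.52, 0.06, 0.4], [0.33, 0.6, -0.5, -0.3, 0.52, 0.06, 0.4]])

```text
time_s: 14.45
position: [0.5955, -0.0749, 0.2985]
eef_rot: [-1.536, 0.247, -1.133]
force: [-0.6, 1.6, -1.4]
width: 0.0651
```

Emit:
servo_tool(commands=[[0.11, 0.2, -0.17, -0.09, 0.18, 0.04, 0.4], [0.22, 0.4, -0.35, -0.18, 0.36, 0.07, 0.4], [0.34, 0.62, -0.53, -0.27, 0.55, 0.11, 0.4], [0.34, 0.62, -0.53, -0.27, 0.55, 0.11, 0.4]])

```text
time_s: 14.85
position: [0.5974, -0.1535, 0.2567]
eef_rot: [-1.477, 0.561, -1.306]
force: [0.0, -0.3, -0.6]
width: 0.0651
```

Emit:
servo_tool(commands=[[0.12, 0.2, -0.14, -0.09, 0.18, 0.06, 0.4], [0.24, 0.4, -0.29, -0.18, 0.37, 0.11, 0.4], [0.35, 0.64, -0.44, -0.26, 0.56, 0.17, 0.4], [0.35, 0.64, -0.44, -0.26, 0.56, 0.17, 0.4]])

```text
time_s: 15.25
position: [0.5847, -0.2227, 0.2083]
eef_rot: [-1.365, 0.897, -1.44]
force: [-0.3, -0.5, -1.9]
width: 0.0654
```

Emit:
servo_tool(commands=[[0.13, 0.2, -0.1, -0.08, 0.2, 0.08, 0.4], [0.27, 0.4, -0.2, -0.15, 0.4, 0.16, 0.4], [0.4, 0.6, -0.31, -0.23, 0.59, 0.24, 0.4], [0.4, 0.6, -0.31, -0.23, 0.59, 0.24, 0.4]])

```text
time_s: 15.65
position: [0.564, -0.2817, 0.1608]
eef_rot: [-1.175, 1.247, -1.541]
force: [-0.9, -0.4, 0.5]
width: 0.0652
```

```bash
python3 - <<'E'
from kin import *
from h import *
q=np.array(st()["qpos"]); print(to([.542,-.327,.08],down(np.radians(-30))))
for n in("scene","top"):
    im,d=imaging.grab_frame(n); Pn=cloud(n,d)
    m=(d>.3)&(Pn[...,2]>-.005)&(Pn[...,2]<.008)&(im.max(2)<60)&(abs(Pn[...,0]-.54)<.1)&(abs(Pn[...,1]+.33)<.1); k,l,s_,c=cv2.connectedComponentsWithStats(m.astype(np.uint8)); Q=Pn[l==1+np.argmax(s_[1:,4])]; print(n,cv2.minAreaRect(Q[:,:2].astype(np.float32)))
    if n=="scene": save("s2.png",im[120:400,100:500])
c=cam("wrist"); im,d=imaging.grab_frame("wrist"); save("w6.png",im); np.savez("/tmp/w6.npz",im=im,d=d,K=c[0],e=c[1],M=c[2])
E
```

```text
t 15.65 q [ 0.26  0.74  0.08  1.74  0.2   0.58 -0.08] p [ 0.564  -0.2817  0.1608] F [-0.9 -0.4  0.5] w 0.0652
(array([ 0.351,  0.868, -0.174]), array([-0.202,  0.576,  0.312]))
scene ((0.5435453653335571, -0.3259524405002594), (0.11281992495059967, 0.10913418233394623), 19.889110565185547)
top ((0.5424855351448059, -0.3328207731246948), (0.10550759732723236, 0.09446927905082703), 20.095502853393555)
```

View pics/w6.png

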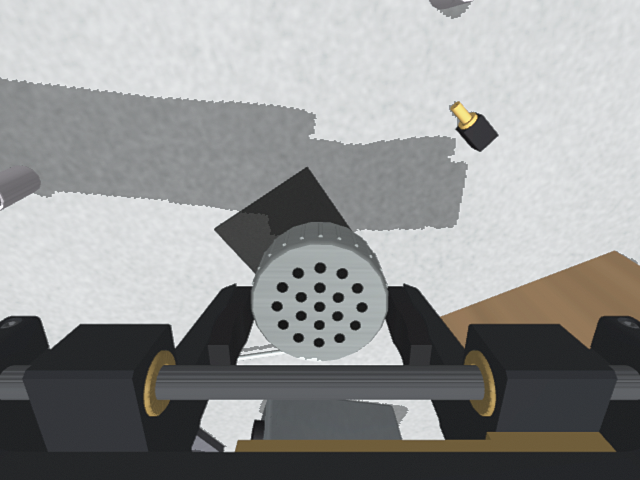

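The cap (320,300) is held square in the fingers, and the pad is just beyond it at (290,220). I'll level the tool and bring it down over the pad.

Emit:
servo_tool(commands=[[0.12, 0.2, -0.06, -0.07, 0.19, 0.1, 0.4], [0.23, 0.4, -0.12, -0.13, 0.38, 0.21, 0.4], [0.35, 0.6, -0.17, -0.2, 0.58, 0.31, 0.4], [0.35, 0.75, -0.17, -0.2, 0.58, 0.31, 0.4], [0.35, 0.87, -0.17, -0.2, 0.58, 0.31, 0.4], [0.35, 0.87, -0.17, -0.2, 0.58, 0.31, 0.4]])

```text
time_s: 16.4
position: [0.5463, -0.3195, 0.0794]
eef_rot: [-0.913, 1.578, -1.577]
force: [-0.7, 0.2, -1.6]
width: 0.0653
```

```bash
python3 - <<'E'
from h import *
st(); print(to([.5425,-.327,.022],down(np.radians(-30))))
E
```

```text
t 16.4 q [ 0.47  0.89 -0.02  1.66  0.02  0.59 -0.07] p [ 0.5463 -0.3195  0.0794] F [-0.7  0.2 -1.6] w 0.0653
(array([0.087, 0.574, 0.003]), array([-0.004,  0.013, -0.009]))
```

Emit:
servo_tool(commands=[[0.04, 0.15, 0, 0, 0, 0, 0.4], [0.08, 0.3, 0, 0, 0.01, 0, 0.4], [0.08, 0.4, 0, 0, 0.01, -0.01, 0.4], [0.08, 0.48, 0, 0, 0.01, -0.01, 0.4], [0.08, 0.54, 0, 0, 0.01, -0.01, 0.4], [0.08, 0.54, 0, 0, 0.01, -0.01, 0.4]])

```text
time_s: 17.0
position: [0.5418, -0.3296, 0.0258]
eef_rot: [-0.911, 1.584, -1.59]
force: [0.0, 0.4, -1.5]
width: 0.0653
```

```bash
python3 - <<'E'
from h import *
st(); print(to([.5425,-.327,.018],down(np.radians(-30))))
E
```

```text
t 17.0 q [ 0.48  0.97 -0.01  1.67  0.02  0.5  -0.07] p [ 0.5418 -0.3296  0.0258] F [ 0.   0.4 -1.5] w 0.0653
(array([-0.026,  0.078, -0.008]), array([-0.006, -0.009,  0.002]))
```

Now slow 2 mm steps down until it touches.

Emit:
servo_tool(commands=[[-0.02, 0.02, 0, 0, 0, 0, 0.4], [-0.02, 0.04, 0, 0, 0, 0, 0.4], [-0.02, 0.055, 0, 0, 0, 0, 0.4], [-0.02, 0.055, 0, 0, 0, 0, 0.4]])

```text
time_s: 17.4
position: [0.5432, -0.3284, 0.0213]
eef_rot: [-0.91, 1.582, -1.591]
force: [0.5, 0.3, -1.4]
width: 0.0654
```

Emit:
servo_tool(commands=[[0, 0.01, 0, 0, 0, 0, 0.4], [0, 0.015, 0, 0, 0, 0, 0.4], [0, 0.015, 0, 0, 0, 0, 0.4]])

```text
time_s: 17.7
position: [0.5432, -0.3284, 0.0198]
eef_rot: [-0.91, 1.583, -1.591]
force: [-0.3, -0.8, -0.5]
width: 0.0653
```

Emit:
servo_tool(commands=[[0, 0.01, 0, 0, 0, 0, 0.4], [0, 0.02, 0, 0, 0, 0, 0.4], [0, 0.02, 0, 0, 0, 0, 0.4]])

```text
time_s: 18.0
position: [0.5433, -0.3285, 0.018]
eef_rot: [-0.91, 1.582, -1.591]
force: [-0.3, 0.6, 1.1]
width: 0.0651
```

Force z has gone from -1.4 to +1.1 N, so the cap has landed. I'll release gradually, then back straight up.

Emit:
servo_tool(commands=[[0, 0, 0, 0, 0, 0, 0.24], [0, 0, 0, 0, 0, 0, 0.2], [0, 0, 0, 0, 0, 0, 0.1], [0, 0, 0, 0, 0, 0, 0], [0, 0, 0, 0, 0, 0, 0], [0, 0, 0, 0, 0, 0, 0]])

```text
time_s: 18.6
position: [0.5432, -0.3284, 0.0177]
eef_rot: [-0.91, 1.583, -1.591]
force: [0.5, 0.0, 0.4]
width: 0.0882
```

Emit:
servo_tool(commands=[[0, -0.1, 0, 0, 0, 0, 0], [0, -0.25, 0, 0, 0, 0, 0], [0, -0.5, 0, 0, 0, 0, 0], [0, -0.75, 0, 0, 0, 0, 0], [0, -1.0, 0, 0, 0, 0, 0]])

```text
time_s: 19.1
position: [0.5432, -0.3283, 0.1202]
eef_rot: [-0.909, 1.581, -1.592]
force: [0.8, 0.3, -0.3]
width: 0.0878
```

Emit:
servo_tool(commands=[[0, -0.25, 0, 0, 0, 0, 0], [0, -0.5, 0, 0, 0, 0, 0], [0, -0.75, 0, 0, 0, 0, 0], [0, -1.0, 0, 0, 0, 0, 0], [0, -1.0, 0, 0, 0, 0, 0]])

```text
time_s: 19.6
position: [0.5448, -0.3291, 0.2229]
eef_rot: [-0.905, 1.574, -1.597]
force: [0.6, -0.4, -0.1]
width: 0.0882
```

```bash
python3 - <<'E'
from kin import *
from h import *
q=np.array(st()["qpos"])
c=cam("wrist"); im,d=imaging.grab_frame("wrist"); save("w7.png",im); Pn=cloud("wrist",d,c)
m=(d>.05)&(Pn[...,2]>.028)&(Pn[...,2]<.04)&(np.hypot(Pn[...,0]-.5425,Pn[...,1]+.327)<.07); print("cap top",m.sum(),cv2.minEnclosingCircle(Pn[m][:,:2].astype(np.float32)),np.median(Pn[m][:,2]),Pn[m][:,2].std())
m=(d>.05)&(Pn[...,2]>-.005)&(Pn[...,2]<.008)&(im.max(2)<60)&(np.hypot(Pn[...,0]-.54,Pn[...,1]+.33)<.085); print("pad",cv2.minAreaRect(Pn[m][:,:2].astype(np.float32)))
# crank grip candidates
K0=O+B@[.0566,.095,.1766]; print("knob",K0)
for phi in(YAW,YAW+np.pi):
  for dz in(0,.1):
    g,e=ik(K0+[0,0,dz],down(phi),np.array([-.3,.8,0,1.7,.1,.6,0]),w=.02); print(phi,dz,g.round(2),e)
for th in(0,.5,1,1.5,2.1):
    an=-np.pi/4+th; kp=O+B@[-.08*np.sin(an),.095,.12+.08*np.cos(an)]
    for tilt in(0,.5,1.0):
        T=down(YAW); T=B@R.from_euler("y",-tilt).as_matrix()@B.T@T
        g,e=ik(kp,T,np.array([-.3,.8,0,1.7,.1,.6,0]),w=.02); print(th,kp.round(3),tilt,g.round(2),round(e,4))
E
```

```text
t 19.6 q [ 0.47  0.7  -0.01  1.56  0.01  0.87 -0.07] p [ 0.5448 -0.3291  0.2229] F [ 0.6 -0.4 -0.1] w 0.0882
cap top 3016 ((0.5454456210136414, -0.32719144225120544), 0.033673472702503204) 0.034349778072892634 0.0009909043742156744
pad ((0.5411844253540039, -0.3294517397880554), (0.10872966796159744, 0.10885892808437347), 20.13616180419922)
knob [0.63812773 0.20835266 0.1766    ]
0.13962634015954636 0 [-0.4   0.8   0.03  1.48 -0.03  0.86 -0.22] 0.00025467480061827706
0.13962634015954636 0.1 [-0.4   0.7   0.03  1.37 -0.02  1.08 -0.23] 0.0004217775773118231
3.2812189937493397 0 [-0.06  0.91 -0.69  1.43  0.63  1.03  2.39] 0.0010447514458728898
3.2812189937493397 0.1 [-0.06  0.8  -0.71  1.32  0.52  1.21  2.48] 0.0009937266958745107
0 [0.638 0.208 0.177] 0 [-0.4   0.8   0.03  1.48 -0.03  0.86 -0.22] 0.0003
0 [0.638 0.208 0.177] 0.5 [-0.54  0.7   0.13  1.97  1.06  0.07 -1.36] 0.0311
0 [0.638 0.208 0.177] 1.0 [ 0.07  1.18 -1.13  2.31  2.42  1.56 -2.28] 0.0023
0.5 [0.604 0.204 0.197] 0 [-0.41  0.73  0.03  1.57 -0.03  0.84 -0.23] 0.0002
0.5 [0.604 0.204 0.197] 0.5 [-0.57  0.63  0.15  2.05  1.22  0.07 -1.54] 0.0331
0.5 [0.604 0.204 0.197] 1.0 [ 0.04  1.12 -1.15  2.39  2.35  1.61 -2.35] 0.0023
1 [0.565 0.198 0.198] 0 [-0.43  0.68  0.03  1.7  -0.03  0.76 -0.25] 0.0001
1 [0.565 0.198 0.198] 0.5 [-0.09  0.69 -0.68  2.12  1.69  0.6  -1.96] 0.0045
1 [0.565 0.198 0.198] 1.0 [-0.02  1.12 -1.16  2.5   2.3   1.73 -2.47] 0.0024
1.5 [0.53  0.193 0.18 ] 0 [-0.45  0.66  0.03  1.82 -0.03  0.66 -0.26] 0.0001
1.5 [0.53  0.193 0.18 ] 0.5 [-0.01  0.77 -0.87  2.22  1.79  0.79 -2.09] 0.0037
1.5 [0.53  0.193 0.18 ] 1.0 [-0.03  1.28 -1.42  2.53  2.11  1.98 -2.39] 0.0741
2.1 [0.505 0.19  0.14 ] 0 [-0.47  0.7   0.03  1.92 -0.04  0.52 -0.26] 0.0002
2.1 [0.505 0.19  0.14 ] 0.5 [ 0.03  0.92 -1.02  2.31  1.9   1.01 -2.22] 0.0031
2.1 [0.505 0.19  0.14 ] 1.0 [-0.12  1.35 -1.4   2.53  2.01  2.06 -2.5 ] 0.1332
```

View pics/w7.png

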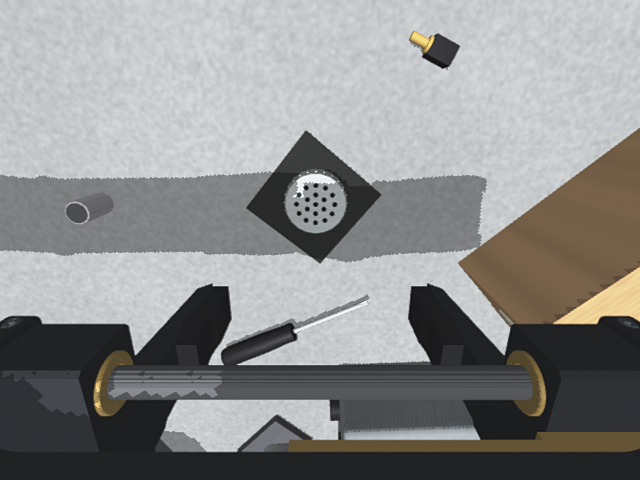

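The cap lies holes up in the middle of the pad: cap (315,202), pad centre about (314,197). The driver and jack haven't been disturbed. Next is the crank.

```bash
cat >> h.py <<'E'
def knob(th,y=.096): an=-np.pi/4+th; return O+B@np.array([-.08*np.sin(an),y,.12+.08*np.cos(an)])
E
python3 - <<'E'
from kin import *
from h import *
q=np.array(monitor.sense()["qpos"])
g,e=ik(knob(0)+[0,0,.1],down(YAW),q,w=.02); print(g.round(2),e)
plan([q+(g-q)*k/6 for k in range(1,7)])
E
```

```text
[-0.32  0.71 -0.14  1.35  0.1   1.09 -0.33] 0.00034760789483456305
shift [-0.93 -0.06  0.04] turn [-0.   -0.23  0.01] -> TCP [ 0.594 -0.25   0.227] tip dir [ 0.01 -0.   -1.  ] q [ 0.34  0.7  -0.03  1.52  0.02  0.91 -0.11]
shift [-0.93 -0.09 -0.02] turn [-0.01 -0.22  0.  ] -> TCP [ 0.629 -0.163  0.236] tip dir [ 0.01  0.   -1.  ] q [ 0.21  0.7  -0.05  1.49  0.04  0.94 -0.15]
shift [-0.94 -0.1  -0.06] turn [-0.   -0.23  0.  ] -> TCP [ 0.652 -0.072  0.246] tip dir [ 0.  0. -1.] q [ 0.08  0.71 -0.07  1.46  0.05  0.98 -0.2 ]
shift [-0.94 -0.1  -0.09] turn [-0.01 -0.22  0.  ] -> TCP [0.661 0.022 0.256] tip dir [ 0.  0. -1.] q [-0.05  0.71 -0.09  1.42  0.07  1.02 -0.24]
shift [-0.94 -0.1  -0.12] turn [ 0.   -0.22  0.  ] -> TCP [0.656 0.116 0.266] tip dir [ 0.  0. -1.] q [-0.19  0.71 -0.12  1.39  0.09  1.05 -0.29]
shift [-0.94 -0.1  -0.15] turn [-0.   -0.22 -0.  ] -> TCP [0.638 0.209 0.277] tip dir [ 0.  0. -1.] q [-0.32  0.71 -0.14  1.35  0.1   1.09 -0.33]
```

Emit:
servo_tool(commands=[[-0.23, -0.1, 0.01, 0, -0.06, 0, 0], [-0.46, -0.2, 0.02, 0, -0.12, 0, 0], [-0.7, -0.35, 0.03, 0, -0.18, 0, 0], [-0.93, -0.46, 0.04, 0, -0.23, 0, 0]])

```text
time_s: 20.05
position: [0.5927, -0.2481, 0.2635]
eef_rot: [-0.985, 1.503, -1.509]
force: [-0.3, -0.2, -0.0]
width: 0.088
```

Emit:
servo_tool(commands=[[-0.23, -0.03, 0, 0, -0.06, 0, 0], [-0.46, -0.05, -0.01, 0, -0.12, 0, 0], [-0.7, -0.07, -0.01, 0, -0.17, 0, 0], [-0.93, -0.09, -0.02, 0, -0.22, 0, 0]])

```text
time_s: 20.45
position: [0.6278, -0.1621, 0.2716]
eef_rot: [-1.052, 1.426, -1.431]
force: [0.8, 1.2, -0.0]
width: 0.0882
```

Emit:
servo_tool(commands=[[-0.23, -0.03, -0.02, 0, -0.06, 0, 0], [-0.46, -0.05, -0.03, 0, -0.12, 0, 0], [-0.7, -0.07, -0.04, 0, -0.17, 0, 0], [-0.94, -0.1, -0.06, 0, -0.23, 0, 0]])

```text
time_s: 20.85
position: [0.6499, -0.0708, 0.2812]
eef_rot: [-1.116, 1.344, -1.349]
force: [-0.1, 0.1, -0.5]
width: 0.0881
```

Emit:
servo_tool(commands=[[-0.23, -0.03, -0.02, 0, -0.06, 0, 0], [-0.46, -0.05, -0.04, 0, -0.12, 0, 0], [-0.7, -0.07, -0.07, 0, -0.17, 0, 0], [-0.94, -0.1, -0.09, 0, -0.22, 0, 0]])

```text
time_s: 21.25
position: [0.6584, 0.0232, 0.2909]
eef_rot: [-1.174, 1.264, -1.269]
force: [0.1, -0.4, 0.7]
width: 0.088
```

Emit:
servo_tool(commands=[[-0.23, -0.03, -0.03, 0, -0.06, 0, 0], [-0.46, -0.05, -0.06, 0, -0.12, 0, 0], [-0.7, -0.07, -0.09, 0, -0.17, 0, 0], [-0.94, -0.1, -0.12, 0, -0.22, 0, 0]])

```text
time_s: 21.65
position: [0.6538, 0.1177, 0.3005]
eef_rot: [-1.227, 1.183, -1.189]
force: [-0.4, 0.2, 0.9]
width: 0.0882
```

Emit:
servo_tool(commands=[[-0.23, -0.03, -0.04, 0, -0.06, 0, 0], [-0.46, -0.05, -0.08, 0, -0.12, 0, 0], [-0.7, -0.07, -0.11, 0, -0.17, 0, 0], [-0.94, -0.1, -0.15, 0, -0.22, 0, 0], [-0.94, -0.1, -0.15, 0, -0.22, 0, 0]])

```text
time_s: 22.15
position: [0.6346, 0.2157, 0.3105]
eef_rot: [-1.275, 1.099, -1.099]
force: [-0.4, -0.7, 0.6]
width: 0.0879
```

```bash
python3 - <<'E'
from kin import *
from h import *
st(); print(to(knob(0)+[0,0,.06],down(YAW)))
c=cam("wrist"); im,d=imaging.grab_frame("wrist"); save("w8.png",im); np.savez("/tmp/w8.npz",im=im,d=d,K=c[0],e=c[1],M=c[2])
S=(cloud("wrist",d,c)-O)@B
m=(d>.05)&(abs(S[...,0]-.057)<.03)&(S[...,1]>.074)&(S[...,1]<.14)&(abs(S[...,2]-.18)<.025); Q=S[m]; print(m.sum(),Q.min(0).round(4),Q.max(0).round(4)); t=Q[Q[:,2]>Q[:,2].max()-.002]; print("ridge",np.median(t,0).round(4)); print(cv2.minAreaRect(Q[:,:2].astype(np.float32)))
E
```

```text
t 22.15 q [-0.32  0.68 -0.16  1.31  0.11  1.16 -0.34] p [0.6346 0.2157 0.3105] F [-0.4 -0.7  0.6] w 0.0879
(array([0.068, 0.74 , 0.023]), array([-0.001,  0.018,  0.   ]))
864 [0.0496 0.0741 0.1719] [0.0648 0.1181 0.1867]
ridge [0.0567 0.0947 0.1851]
((0.05721515417098999, 0.09611126035451889), (0.01517114695161581, 0.04398559778928757), 0.1922440230846405)
```

View pics/w8.png

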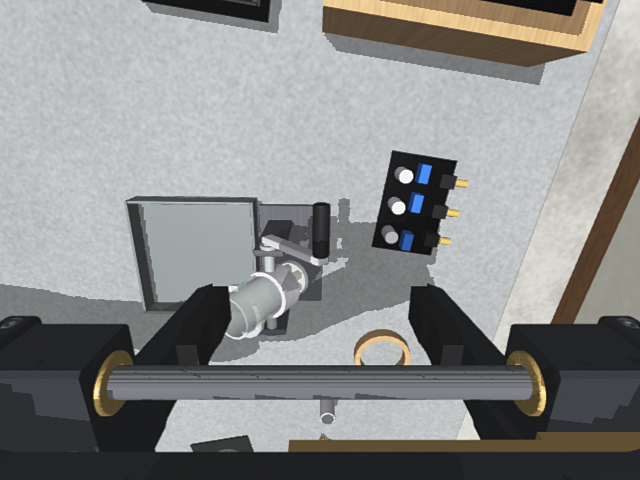

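The black grip (321,232) fits my model to about 1 mm. The jar is open and still leaning, and the space around the grip is clear.

Emit:
servo_tool(commands=[[0.03, 0.25, 0.01, 0, 0.02, 0, 0], [0.07, 0.5, 0.02, 0, 0.02, 0, 0], [0.07, 0.74, 0.02, 0, 0.02, 0, 0], [0.07, 0.74, 0.02, 0, 0.02, 0, 0]])

```text
time_s: 22.6
position: [0.6379, 0.2, 0.2332]
eef_rot: [-1.277, 1.113, -1.117]
force: [-0.2, -0.3, -1.1]
width: 0.0881
```

Emit:
servo_tool(commands=[[0, 0.2, 0, 0, 0, 0, 0], [0, 0.4, 0, 0, 0, 0, 0], [0, 0.55, 0, 0, 0, 0, 0], [0, 0.67, 0, 0, 0, 0, 0], [0, 0.67, 0, 0, 0, 0, 0]])

```text
time_s: 23.1
position: [0.6397, 0.2023, 0.1693]
eef_rot: [-1.271, 1.11, -1.116]
force: [0.7, -0.0, 0.6]
width: 0.0878
```

```bash
python3 - <<'E'
from h import *
st(); print(to(knob(0)+[0,0,-.008],down(YAW)))
E
```

```text
t 23.1 q [-0.31  0.82 -0.14  1.47  0.14  0.86 -0.36] p [0.6397 0.2023 0.1693] F [ 0.7 -0.   0.6] w 0.0878
(array([-0.073,  0.007, -0.008]), array([-0.001, -0.018,  0.01 ]))
```

Emit:
servo_tool(commands=[[-0.07, 0.01, -0.01, 0, -0.02, 0.01, 0.3], [-0.07, 0.01, -0.01, 0, -0.02, 0.01, 0.6], [-0.07, 0.01, -0.01, 0, -0.02, 0.01, 0.75], [-0.07, 0.01, -0.01, 0, -0.02, 0.01, 0.8], [-0.07, 0.01, -0.01, 0, -0.02, 0.01, 0.85], [-0.07, 0.01, -0.01, 0, -0.02, 0.01, 0.9], [-0.07, 0.01, -0.01, 0, -0.02, 0.01, 0.9]], grip_force=15)

```text
time_s: 23.8
position: [0.6383, 0.2101, 0.1693]
eef_rot: [-1.27, 1.103, -1.105]
force: [0.1, 0.3, -0.2]
width: 0.0339
```

Emit:
servo_tool(commands=[[0, 0, 0, 0, 0, 0, 0.95], [0, 0, 0, 0, 0, 0, 0.95], [0, 0, 0, 0, 0, 0, 0.95]], grip_force=30)

```text
time_s: 24.1
position: [0.6371, 0.21, 0.1692]
eef_rot: [-1.272, 1.105, -1.104]
force: [-3.5, -0.2, 1.5]
width: 0.0137
```

```bash
python3 - <<'E'
from h import *
s=st(); x0=s["position"]; Rt=R.from_rotvec(s["eef_rot"]).as_matrix()
y0=(x0-O)@B; print("stand",y0.round(4))
prev=0
for k,th in enumerate([.35,.7,1.05,1.4,1.75,2.08]):
    rows=[Rt.T@(knob(prev+(th-prev)*j/5)-knob(prev))/.1 for j in range(1,6)]
    print(th,[r.round(2).tolist() for r in rows]); prev=th
E
```

```text
t 24.1 q [-0.31  0.82 -0.15  1.47  0.14  0.86 -0.36] p [0.6371 0.21   0.1692] F [-3.5 -0.2  1.5] w 0.0137
stand [0.0558 0.0967 0.1692]
0.35 [[-0.0, -0.04, -0.04], [-0.0, -0.07, -0.08], [-0.0, -0.11, -0.13], [-0.0, -0.13, -0.18], [-0.0, -0.16, -0.23]]
0.7 [[-0.0, -0.02, -0.05], [-0.0, -0.04, -0.1], [-0.0, -0.05, -0.16], [-0.0, -0.07, -0.21], [-0.0, -0.07, -0.27]]
1.05 [[-0.0, -0.0, -0.06], [-0.0, -0.0, -0.11], [-0.0, 0.0, -0.17], [-0.0, 0.01, -0.22], [-0.0, 0.02, -0.28]]
1.4 [[-0.0, 0.02, -0.05], [-0.0, 0.04, -0.11], [-0.0, 0.06, -0.16], [-0.0, 0.09, -0.21], [-0.0, 0.12, -0.25]]
1.75 [[-0.0, 0.03, -0.04], [-0.0, 0.07, -0.09], [-0.0, 0.11, -0.13], [-0.0, 0.15, -0.16], [-0.0, 0.2, -0.2]]
2.08 [[-0.0, 0.04, -0.03], [-0.0, 0.09, -0.05], [-0.0, 0.14, -0.08], [-0.0, 0.19, -0.1], [-0.0, 0.24, -0.11]]
```

Emit:
servo_tool(commands=[[0, -0.04, -0.04, 0, 0, 0, 0.95], [0, -0.07, -0.08, 0, 0, 0, 0.95], [0, -0.11, -0.13, 0, 0, 0, 0.95], [0, -0.13, -0.18, 0, 0, 0, 0.95], [0, -0.16, -0.23, 0, 0, 0, 0.95], [0, -0.16, -0.23, 0, 0, 0, 0.95]])

```text
time_s: 24.7
position: [0.6167, 0.2072, 0.1881]
eef_rot: [-1.266, 1.101, -1.106]
force: [0.1, 0.3, 16.7]
width: 0.0066
```

```bash
cat >> h.py <<'E'
def cr():
    s=st(); y=(s["position"]-O)@B; print("stand",y.round(4),"th",np.round(np.arctan2(-y[0],y[2]+.008-.12)+np.pi/4,3),"r",np.hypot(y[0],y[2]+.008-.12).round(4))
E
python3 - <<'E'
from h import *
cr()
E
```

```text
t 24.7 q [-0.32  0.77 -0.15  1.53  0.14  0.85 -0.37] p [0.6167 0.2072 0.1881] F [ 0.1  0.3 16.7] w 0.0066
stand [0.0352 0.0969 0.1881] th 0.352 r 0.0838
```

```bash
python3 - <<'E'
from h import *
im,d=imaging.grab_frame("scene"); K,e,M=cam("scene")
cv2.imwrite("pics/s3.png",cv2.resize(im[190:310,370:510,::-1],None,fx=5,fy=5,interpolation=cv2.INTER_CUBIC))
p=cloud("scene",d); S=(p-O)@B; m=(d>.3)&(S[...,1]>.106)&(S[...,1]<.125)&(abs(S[...,0])<.1)&(abs(S[...,2]-.17)<.05)&(im.max(2)<70); Q=S[m]; print(m.sum(),Q.min(0),Q.max(0))
E
```

```text
Traceback (most recent call last):
ValueError: zero-size array to reduction operation minimum which has no identity
```

View pics/s3.png

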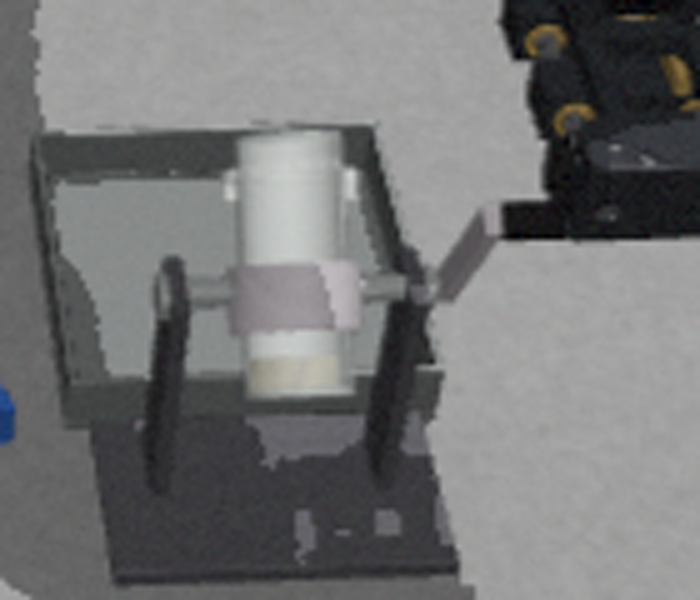

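```bash
python3 - <<'E'
from h import *
for n in("scene","top"):
    im,d=imaging.grab_frame(n); p=cloud(n,d); S=(p-O)@B
    m=(d>.3)&(S[...,1]>.052)&(S[...,1]<.075)&(abs(S[...,0])<.1)&(S[...,2]>.135)&(S[...,2]<.22); Q=S[m]; print(n,m.sum())
    for z0 in np.arange(.135,.215,.01):
        k=abs(Q[:,2]-z0)<.005
        if k.sum(): print(round(z0,3),k.sum(),np.median(Q[k],0).round(3),im[m][k].mean(0).round())
    m=(d>.3)&(S[...,1]>.07)&(S[...,1]<.088)&(abs(S[...,0])<.1)&(S[...,2]>.13)&(S[...,2]<.24); Q=S[m]; print("bar",m.sum(),np.percentile(Q,[5,50,95],axis=0).round(3).tolist() if m.sum() else "")
    m=(d>.3)&(abs(S[...,1])<.02)&(S[...,2]>.1)&(S[...,2]<.3)&(abs(S[...,0])<.12);Q=S[m]; print("jar",np.percentile(Q,[1,50,99],axis=0).round(3).tolist())
E
```

```text
scene 136
0.135 7 [0.015 0.063 0.137] [95. 92. 95.]
0.145 14 [0.016 0.062 0.144] [95. 93. 95.]
0.155 15 [0.026 0.062 0.155] [95. 91. 93.]
0.165 15 [0.029 0.062 0.165] [93. 91. 92.]
0.175 16 [0.035 0.062 0.176] [94. 91. 94.]
0.185 19 [0.041 0.063 0.186] [88. 85. 87.]
0.195 48 [0.04  0.069 0.194] [92. 90. 92.]
0.205 2 [0.042 0.073 0.201] [34. 34. 38.]
bar 116 [[0.026, 0.071, 0.189], [0.043, 0.084, 0.198], [0.055, 0.088, 0.229]]
jar [[-0.036, -0.02, 0.103], [0.008, -0.002, 0.143], [0.047, 0.019, 0.178]]
top 134
0.135 5 [0.002 0.064 0.137] [134. 131. 136.]
0.145 15 [0.005 0.063 0.146] [147. 143. 150.]
0.155 19 [0.011 0.064 0.156] [157. 155. 161.]
0.165 12 [0.016 0.064 0.167] [127. 124. 130.]
0.175 20 [0.02  0.065 0.175] [126. 125. 130.]
0.185 15 [0.025 0.063 0.185] [124. 122. 127.]
0.195 46 [0.033 0.068 0.195] [105. 103. 108.]
0.205 2 [0.035 0.072 0.203] [18. 18. 19.]
bar 46 [[0.026, 0.07, 0.19], [0.034, 0.076, 0.196], [0.042, 0.083, 0.203]]
jar [[-0.063, -0.02, 0.103], [-0.015, -0.0, 0.143], [0.043, 0.019, 0.181]]
```

Emit:
servo_tool(commands=[[0, 0, 0, 0, 0, 0, 0.84], [0, 0, 0, 0, 0, 0, 0.84], [0, 0, 0, 0, 0, 0, 0.84]])

```text
time_s: 25.15
position: [0.6161, 0.2073, 0.1867]
eef_rot: [-1.268, 1.102, -1.105]
force: [1.2, 0.4, 4.9]
width: 0.014
```

```bash
python3 - <<'E'
from h import *
cr()
E
```

```text
t 25.15 q [-0.32  0.77 -0.15  1.53  0.14  0.85 -0.37] p [0.6161 0.2073 0.1867] F [1.2 0.4 4.9] w 0.014
stand [0.0346 0.097  0.1867] th 0.351 r 0.0823
```

Emit:
servo_tool(commands=[[0, 0.01, -0.05, 0, 0, 0, 0.85], [0, -0.01, -0.1, 0, 0, 0, 0.85], [0, -0.03, -0.16, 0, 0, 0, 0.85], [0, -0.05, -0.21, 0, 0, 0, 0.85], [0, -0.05, -0.27, 0, 0, 0, 0.85], [0, -0.05, -0.27, 0, 0, 0, 0.85]])

```text
time_s: 25.75
position: [0.596, 0.2046, 0.1946]
eef_rot: [-1.254, 1.094, -1.111]
force: [8.9, 1.2, 12.5]
width: 0.013
```

```bash
python3 - <<'E'
from h import *
cr()
E
```

```text
t 25.75 q [-0.32  0.73 -0.15  1.61  0.14  0.8  -0.39] p [0.596  0.2046 0.1946] F [ 8.9  1.2 12.5] w 0.013
stand [0.0143 0.0972 0.1946] th 0.613 r 0.0838
```

Emit:
servo_tool(commands=[[0, 0, -0.06, 0, 0, 0, 0.85], [0, 0, -0.11, 0, 0, 0, 0.85], [0, 0, -0.17, 0, 0, 0, 0.85], [0, 0.01, -0.22, 0, 0, 0, 0.85], [0, 0.02, -0.28, 0, 0, 0, 0.85], [0, 0.02, -0.28, 0, 0, 0, 0.85]])

```text
time_s: 26.35
position: [0.5715, 0.2014, 0.1966]
eef_rot: [-1.246, 1.089, -1.114]
force: [6.3, -1.5, 34.0]
width: 0.0134
```

```bash
cat >> h.py <<'E'
def crank_angle():
    for n in("scene","top"):
        im,d=imaging.grab_frame(n); S=(cloud(n,d)-O)@B
        m=(d>.3)&(S[...,1]>.055)&(S[...,1]<.07)&(np.hypot(S[...,0],S[...,2]-.12)>.03)&(np.hypot(S[...,0],S[...,2]-.12)<.085)&(S[...,2]>.1); Q=S[m]
        a=np.arctan2(-Q[:,0],Q[:,2]-.12)+np.pi/4; print(n,"arm th",m.sum(),np.median(a).round(2) if m.sum() else "")
E
python3 - <<'E'
from h import *
cr(); crank_angle()
E
```

```text
t 26.35 q [-0.33  0.69 -0.15  1.69  0.14  0.74 -0.41] p [0.5715 0.2014 0.1966] F [ 6.3 -1.5 34. ] w 0.0134
stand [-0.0103  0.0974  0.1966] th 0.907 r 0.0853
scene arm th 126 0.74
top arm th 55 0.88
```

Emit:
servo_tool(commands=[[0, 0, 0, 0, 0, 0, 0.78], [0, 0, 0, 0, 0, 0, 0.78], [0, 0, 0, 0, 0, 0, 0.78]])

```text
time_s: 26.75
position: [0.5687, 0.2011, 0.1964]
eef_rot: [-1.251, 1.093, -1.111]
force: [-0.7, -2.9, 40.9]
width: 0.0194
```

```bash
python3 - <<'E'
from h import *
cr(); print(to(knob(.9)+[0,0,-.010],down(YAW)))
E
```

```text
t 26.75 q [-0.33  0.69 -0.15  1.69  0.14  0.75 -0.41] p [0.5687 0.2011 0.1964] F [-0.7 -2.9 40.9] w 0.0194
stand [-0.0132  0.0975  0.1964] th 0.941 r 0.0854
(array([0.015, 0.07 , 0.039]), array([-0.045,  0.   , -0.01 ]))
```

```bash
python3 - <<'E'
from h import *
im,d=imaging.grab_frame("wrist"); a=cv2.resize(im[220:420,180:460],None,fx=2.5,fy=2.5,interpolation=cv2.INTER_CUBIC)
save("w9.png",a)
E
```

```text
(no output)
```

View pics/w9.png

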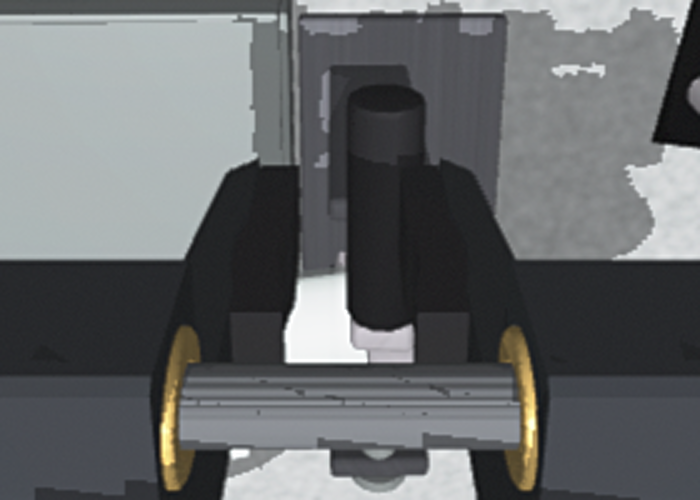

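```bash
python3 - <<'E'
from h import *
c=cam("wrist"); im,d=imaging.grab_frame("wrist"); S=(cloud("wrist",d,c)-O)@B; cr()
for v in(262,280,288,300,320,340,348,360):
    print(v,[(u,*(S[v,u]*1000).round().astype(int)) for u in range(270,382,8) if d[v,u]>.03])
crank_angle()
E
```

```text
t 26.85 q [-0.33  0.69 -0.15  1.69  0.14  0.75 -0.41] p [0.5687 0.2011 0.1964] F [-0.5 -3.1 40.3] w 0.0192
stand [-0.0132  0.0975  0.1964] th 0.94 r 0.0854
262 [(270, np.int64(-63), np.int64(33), np.int64(5)), (278, np.int64(-54), np.int64(33), np.int64(5)), (286, np.int64(-45), np.int64(32), np.int64(5)), (294, np.int64(-35), np.int64(44), np.int64(32)), (302, np.int64(-27), np.int64(34), np.int64(9)), (310, np.int64(-18), np.int64(35), np.int64(11)), (318, np.int64(-10), np.int64(54), np.int64(56)), (326, np.int64(-9), np.int64(118), np.int64(205)), (334, np.int64(-5), np.int64(118), np.int64(205)), (342, np.int64(-2), np.int64(118), np.int64(206)), (350, np.int64(26), np.int64(35), np.int64(11)), (358, np.int64(35), np.int64(34), np.int64(11)), (366, np.int64(43), np.int64(34), np.int64(11)), (374, np.int64(53), np.int64(34), np.int64(9))]
280 [(270, np.int64(-64), np.int64(10), np.int64(5)), (278, np.int64(-55), np.int64(10), np.int64(4)), (286, np.int64(-46), np.int64(11), np.int64(6)), (294, np.int64(-35), np.int64(23), np.int64(32)), (302, np.int64(-27), np.int64(13), np.int64
[... 4027 characters left out ...]
(256)), (278, np.int64(-28), np.int64(99), np.int64(251)), (286, np.int64(-26), np.int64(99), np.int64(251)), (294, np.int64(-30), np.int64(14), np.int64(146)), (302, np.int64(-24), np.int64(13), np.int64(144)), (310, np.int64(-18), np.int64(12), np.int64(143)), (318, np.int64(-12), np.int64(12), np.int64(143)), (326, np.int64(-6), np.int64(11), np.int64(143)), (334, np.int64(0), np.int64(14), np.int64(146)), (342, np.int64(0), np.int64(61), np.int64(204)), (350, np.int64(-2), np.int64(99), np.int64(251)), (358, np.int64(1), np.int64(99), np.int64(251)), (366, np.int64(3), np.int64(99), np.int64(252)), (374, np.int64(4), np.int64(107), np.int64(261))]
scene arm th 125 0.75
top arm th 47 0.91
```

The depth readings show that the fingertips are about 11 mm *behind* the reported TCP: tips at z 0.207, TCP at 0.196. That explains the bar squeezing out, since the tips are resting on top of it. I'll back off, open, and regrip deeper.

Emit:
servo_tool(commands=[[0, -0.08, 0, 0, 0, 0, 0.78], [0, -0.16, 0.04, -0.04, 0, -0.01, 0.6], [0, -0.16, 0.08, -0.04, 0, -0.01, 0.5], [0, -0.16, 0.08, -0.04, 0, -0.01, 0.5]])

```text
time_s: 27.35
position: [0.5688, 0.2001, 0.2034]
eef_rot: [-1.289, 1.115, -1.1]
force: [-0.1, 0.3, -0.4]
width: 0.0412
```

```bash
python3 - <<'E'
from h import *
cr(); print(to(knob(.85)+[0,0,-.028],down(YAW)))
c=cam("wrist"); im,d=imaging.grab_frame("wrist"); S=(cloud("wrist",d,c)-O)@B
m=(d>.05)&(S[...,1]>.074)&(S[...,1]<.125)&(abs(S[...,0]+.006)<.014)&(S[...,2]>.19)&(S[...,2]<.212); Q=S[m]; print("bar",m.sum(),np.percentile(Q,[2,50,98],axis=0).round(4).tolist())
col=S[:,240:420]; k=(d[:,240:420]>.03)&(abs(col[...,1]-.104)<.006)&(col[...,2]>.19); F=col[k]; 
for nm,f in(("L",F[F[:,0]<-.02]),("R",F[F[:,0]>.012])): print(nm,len(f),"tip z",np.percentile(f[:,2],[1,5]).round(4) if len(f) else "")
E
```

```text
t 27.35 q [-0.33  0.7  -0.15  1.64  0.13  0.83 -0.39] p [0.5688 0.2001 0.2034] F [-0.1  0.3 -0.4] w 0.0412
stand [-0.0132  0.0965  0.2034] th 0.929 r 0.0924
(array([0.004, 0.315, 0.086]), array([0.036, 0.003, 0.008]))
bar 2504 [[-0.0129, 0.0752, 0.198], [-0.0055, 0.0996, 0.2068], [0.002, 0.1181, 0.2088]]
L 2263 tip z [0.2141 0.2178]
R 2692 tip z [0.2147 0.2195]
```

Confirmed: the tips are at 0.2145 and the TCP at 0.2034. I'll move over the bar, then down around it.

Emit:
servo_tool(commands=[[0, 0, 0.04, 0.03, 0, 0.01, 0.5], [0, 0, 0.09, 0.03, 0, 0.01, 0.5], [0, 0.1, 0.09, 0.03, 0, 0.01, 0.5], [0, 0.2, 0.09, 0.03, 0, 0.01, 0.5], [0, 0.31, 0.09, 0.03, 0, 0.01, 0.5], [0, 0.31, 0.09, 0.03, 0, 0.01, 0.5]])

```text
time_s: 28.0
position: [0.5757, 0.2007, 0.1706]
eef_rot: [-1.278, 1.109, -1.101]
force: [0.3, 0.0, -0.5]
width: 0.0441
```

Emit:
servo_tool(commands=[[0, 0, 0, 0, 0, 0, 0.7], [0, 0, 0, 0, 0, 0, 0.8], [0, 0, 0, 0, 0, 0, 0.85], [0, 0, 0, 0, 0, 0, 0.88], [0, 0, 0, 0, 0, 0, 0.88]], grip_force=25)

```text
time_s: 28.5
position: [0.5758, 0.2012, 0.1731]
eef_rot: [-1.276, 1.108, -1.101]
force: [-5.5, -0.4, 4.2]
width: 0.0146
```

```bash
python3 - <<'E'
from h import *
s=st(); Rt=R.from_rotvec(s["eef_rot"]).as_matrix(); y=(s["position"]-O)@B; print("stand",y.round(4)); th0=np.arctan2(-y[0],y[2]+.028-.12)+np.pi/4; print("th",th0,"r",np.hypot(y[0],y[2]+.028-.12))
prev=.85
for th in [1.15,1.45,1.75,2.0]:
    rows=[Rt.T@(knob(prev+(th-prev)*j/5)-knob(prev))/.1 for j in range(1,6)]
    print(th,[r.round(2).tolist() for r in rows]); prev=th
E
```

```text
t 28.5 q [-0.33  0.74 -0.15  1.66  0.14  0.75 -0.4 ] p [0.5758 0.2012 0.1731] F [-5.5 -0.4  4.2] w 0.0146
stand [-0.0061  0.0966  0.1731]
th 0.860737113369568 r 0.08134964931018283
1.15 [[-0.0, 0.0, -0.05], [-0.0, 0.01, -0.1], [-0.0, 0.02, -0.14], [-0.0, 0.04, -0.19], [-0.0, 0.05, -0.23]]
1.45 [[-0.0, 0.02, -0.04], [-0.0, 0.04, -0.09], [-0.0, 0.06, -0.13], [-0.0, 0.09, -0.17], [-0.0, 0.12, -0.21]]
1.75 [[-0.0, 0.03, -0.04], [-0.0, 0.06, -0.07], [-0.0, 0.1, -0.1], [-0.0, 0.14, -0.13], [-0.0, 0.17, -0.16]]
2.0 [[-0.0, 0.03, -0.02], [-0.0, 0.07, -0.04], [-0.0, 0.1, -0.06], [-0.0, 0.14, -0.08], [-0.0, 0.18, -0.09]]
```

Emit:
servo_tool(commands=[[0, 0, -0.05, 0, 0, 0, 0.88], [0, 0.01, -0.1, 0, 0, 0, 0.88], [0, 0.02, -0.14, 0, 0, 0, 0.88], [0, 0.04, -0.19, 0, 0, 0, 0.88], [0, 0.05, -0.23, 0, 0, 0, 0.88], [0, 0.05, -0.23, 0, 0, 0, 0.88]])

```text
time_s: 29.1
position: [0.5624, 0.1996, 0.1706]
eef_rot: [-1.257, 1.097, -1.109]
force: [9.9, 0.3, 0.9]
width: 0.0146
```

Emit:
servo_tool(commands=[[0, 0.02, -0.04, 0, 0, 0, 0.88], [0, 0.04, -0.09, 0, 0, 0, 0.88], [0, 0.06, -0.13, 0, 0, 0, 0.88], [0, 0.09, -0.17, 0, 0, 0, 0.88], [0, 0.12, -0.21, 0, 0, 0, 0.88], [0, 0.12, -0.21, 0, 0, 0, 0.88]])

```text
time_s: 29.7
position: [0.54, 0.1966, 0.1587]
eef_rot: [-1.26, 1.099, -1.107]
force: [5.8, 0.0, 6.6]
width: 0.0146
```

```bash
python3 - <<'E'
from h import *
s=st(); y=(s["position"]-O)@B; print("stand",y.round(4)); print("th",np.arctan2(-y[0],y[2]+.028-.12)+np.pi/4,"r",np.hypot(y[0],y[2]+.028-.12)); crank_angle()
E
```

```text
t 29.7 q [-0.35  0.71 -0.14  1.8   0.15  0.62 -0.43] p [0.54   0.1966 0.1587] F [5.8 0.  6.6] w 0.0146
stand [-0.0422  0.097   0.1587]
th 1.3490461792577146 r 0.07894378533423238
scene arm th 137 1.24
top arm th 73 1.28
```

Emit:
servo_tool(commands=[[0, 0.03, -0.04, 0, 0, 0, 0.88], [0, 0.06, -0.07, 0, 0, 0, 0.88], [0, 0.1, -0.1, 0, 0, 0, 0.88], [0, 0.14, -0.13, 0, 0, 0, 0.88], [0, 0.17, -0.16, 0, 0, 0, 0.88], [0, 0.17, -0.16, 0, 0, 0, 0.88]])

```text
time_s: 30.4
position: [0.5219, 0.1941, 0.141]
eef_rot: [-1.264, 1.101, -1.105]
force: [2.1, -0.5, 6.6]
width: 0.0134
```

Emit:
servo_tool(commands=[[0, 0.03, -0.02, 0, 0, 0, 0.88], [0, 0.07, -0.04, 0, 0, 0, 0.88], [0, 0.1, -0.06, 0, 0, 0, 0.88], [0, 0.14, -0.08, 0, 0, 0, 0.88], [0, 0.18, -0.09, 0, 0, 0, 0.88], [0, 0.2, -0.1, 0, 0, 0, 0.88], [0, 0.2, -0.1, 0, 0, 0, 0.88]])

```text
time_s: 31.1
position: [0.5097, 0.1923, 0.1204]
eef_rot: [-1.269, 1.104, -1.104]
force: [-0.2, 0.2, 6.7]
width: 0.0126
```

```bash
python3 - <<'E'
from h import *
s=st(); y=(s["position"]-O)@B; print("stand",y.round(4)); print("th",np.arctan2(-y[0],y[2]+.028-.12)+np.pi/4,"r",np.hypot(y[0],y[2]+.028-.12)); crank_angle(); print(to(knob(2.07)+[0,0,-.028],down(YAW)))
E
```

```text
t 31.1 q [-0.37  0.74 -0.12  1.91  0.17  0.49 -0.47] p [0.5097 0.1923 0.1204] F [-0.2  0.2  6.7] w 0.0126
stand [-0.0728  0.097   0.1204]
th 1.9846997584594286 r 0.07815314905769431
scene arm th 128 1.79
top arm th 111 1.83
(array([ 0.01 ,  0.058, -0.039]), array([-0.005,  0.004, -0.005]))
```

Emit:
servo_tool(commands=[[0, 0.03, -0.02, 0, 0, 0, 0.88], [0, 0.06, -0.03, 0, 0, 0, 0.88], [0, 0.09, -0.03, 0, 0, 0, 0.88], [0, 0.12, -0.03, 0, 0, 0, 0.88], [0, 0.12, -0.03, 0, 0, 0, 0.88]])

```text
time_s: 31.7
position: [0.5053, 0.1917, 0.108]
eef_rot: [-1.272, 1.105, -1.102]
force: [-2.6, -0.5, 7.1]
width: 0.0123
```

```bash
python3 - <<'E'
from h import *
s=st(); y=(s["position"]-O)@B; print("stand",y.round(4)); print("th",np.arctan2(-y[0],y[2]+.028-.12)+np.pi/4,"r",np.hypot(y[0],y[2]+.028-.12)); crank_angle()
im,d=imaging.grab_frame("top"); a=cv2.resize(im[170:320,150:350],None,fx=4,fy=4,interpolation=cv2.INTER_CUBIC); save("t2.png",a)
E
```

```text
t 31.7 q [-0.38  0.76 -0.11  1.93  0.17  0.46 -0.47] p [0.5053 0.1917 0.108 ] F [-2.6 -0.5  7.1] w 0.0123
stand [-0.0773  0.097   0.108 ]
th 2.1525355389161978 r 0.07892970332172865
scene arm th 155 1.91
top arm th 118 1.96
```

View pics/t2.png

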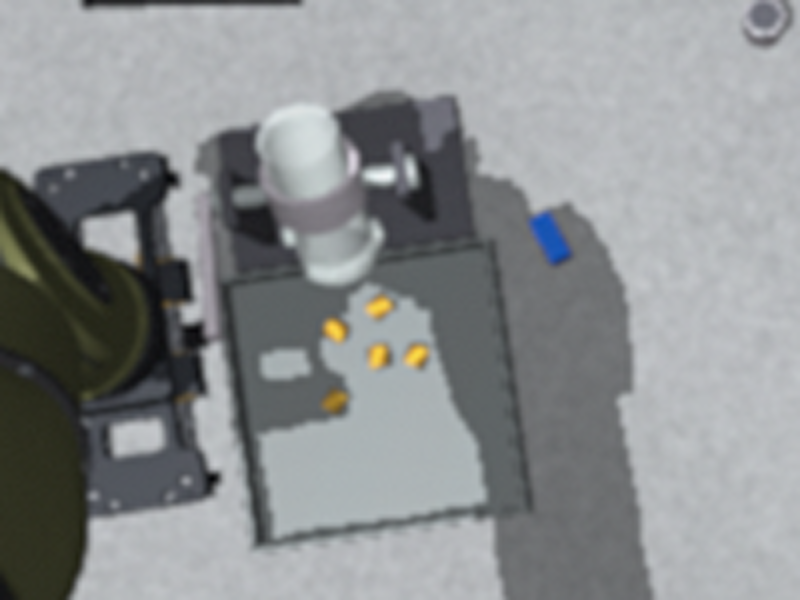

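All five brass spacers are in the tray, between (335,330) and (415,400). The jar is tipped over. I'll let go of the crank and clear away.

Emit:
servo_tool(commands=[[0, 0, 0, 0, 0, 0, 0.8], [0, 0, 0, 0, 0, 0, 0.7], [0, 0, 0, 0, 0, 0, 0.6], [0, 0, 0, 0, 0, 0, 0.5], [0, 0, 0, 0, 0, 0, 0.5]])

```text
time_s: 32.35
position: [0.505, 0.1911, 0.107]
eef_rot: [-1.274, 1.107, -1.103]
force: [-0.9, -0.0, 1.7]
width: 0.0437
```

Emit:
servo_tool(commands=[[0, -0.2, 0, 0, 0, 0, 0.5], [0, -0.4, 0, 0, 0, 0, 0.5], [0, -0.7, 0, 0, 0, 0, 0.5], [0, -1.0, 0, 0, 0, 0, 0.5], [0, -1.0, 0, 0, 0, 0, 0.5]])

```text
time_s: 32.85
position: [0.5075, 0.1921, 0.2106]
eef_rot: [-1.266, 1.103, -1.104]
force: [0.0, -0.4, 0.3]
width: 0.0441
```

Emit:
servo_tool(commands=[[-0.2, -0.2, 0, 0, 0, 0, 0.5], [-0.5, -0.4, 0, 0, 0, 0, 0.5], [-0.8, -0.7, 0, 0, 0, 0, 0.5], [-0.8, -0.9, 0, 0, 0, 0, 0.5], [-0.8, -0.9, 0, 0, 0, 0, 0.5]])

```text
time_s: 33.35
position: [0.4949, 0.272, 0.2989]
eef_rot: [-1.27, 1.103, -1.101]
force: [-0.2, -0.4, -0.0]
width: 0.0439
```

```bash
python3 - <<'E'
from h import *
st(); crank_angle()
im,d=imaging.grab_frame("top"); p=cloud("top",d); save("t3.png",im)
S=(p-O)@B; hsv=cv2.cvtColor(im,cv2.COLOR_RGB2HSV)
m=(hsv[...,1]>120)&(hsv[...,0]>10)&(hsv[...,0]<35)&(abs(S[...,0]+.12)<.13)&(abs(S[...,1])<.15)
n,l,s_,c=cv2.connectedComponentsWithStats(m.astype(np.uint8))
for i in range(1,n):
    if s_[i,4]>4: q=p[l==i]; v=R.from_euler("z",YAW).as_matrix().T@(np.median(q,0)-[.4763,.0914,0]); print("spacer tray xyz",v.round(3),s_[i,4])
m=(d>.3)&(p[...,2]>.028)&(p[...,2]<.045)&(np.hypot(p[...,0]-.542,p[...,1]+.328)<.06); print("cap",cv2.minEnclosingCircle(p[m][:,:2].astype(np.float32)),np.median(p[m][:,2]))
for nm,(u,v) in dict(film=(288,229),can_a=(342,174),can_b=(368,324),jack=(382,169),drv=(467,300)).items(): print(nm,np.round(p[v,u],3))
K,e,M=cam("top")
f=np.load("/tmp/top0.npz"); print("changed px right of stand:",[(nm,int((np.abs(f["im"].astype(int)-im)[v-12:v+12,u-12:u+12].max(2)>60).sum())) for nm,(u,v) in dict(film=(288,229),can_a=(342,174),can_b=(368,324),jack=(382,169),tape=(297,148),drv=(467,300),board=(198,152)).items()])
E
```

```text
t 33.35 q [-0.49  0.53 -0.16  1.66  0.09  0.96 -0.53] p [0.4949 0.272  0.2989] F [-0.2 -0.4 -0. ] w 0.0439
scene arm th 104 1.97
top arm th 101 1.98
spacer tray xyz [ 0.054 -0.011  0.015] 20
spacer tray xyz [0.044 0.017 0.013] 20
spacer tray xyz [ 0.023 -0.006  0.012] 19
spacer tray xyz [ 0.022 -0.031  0.014] 17
spacer tray xyz [0.    0.023 0.014] 20
cap ((0.5421604514122009, -0.3249274492263794), 0.03339032083749771) 0.033369877701174167
film [ 0.571 -0.021  0.024]
can_a [ 0.701 -0.155  0.046]
can_b [ 0.34  -0.21   0.049]
jack [ 0.717 -0.255  0.016]
drv [ 0.393 -0.451  0.023]
changed px right of stand: [('film', 10), ('can_a', 0), ('can_b', 0), ('jack', 0), ('tape', 0), ('drv', 0), ('board', 0)]
```

Every check passes: the jar is at about 2.0 rad, the five spacers are in the tray, the cap is centred on the pad, and the other things are where they were.

```bash
python3 -c "
from rig import ctrl
print(ctrl.hand_in())"
```

```text
the job is handed in; nothing more can be done
None
```

The job is done and handed in at about 33 s; no verdict is reported.

**What I did:** I turned the cap to 60° anticlockwise; a light pull had already shown it free at about 50°. I lifted it straight off with about 8 N at most at the wrist and laid it holes up on the pad. Then I swung the jar over with its crank, let go and backed the arm away.

**Last checks (camera):**
- **Cap:** within about 5 mm of the pad's centre, its top at 33 mm.
- **Jar:** at about 1.97–1.98 rad (needs 1.7).
- **Spacers:** all five in the tray, within 55 mm of its centre and no higher than 15 mm.
- **Bystanders:** film, can_a, can_b, jack and driver read the same positions as at the start. For the tape and sample_board I only compared before and after pictures, which showed no change.
- **Arm:** open, clear of everything and reading no force.

**What disagreed or went wrong:**
- **Fingertip position:** the camera puts the fingertips about 11 mm behind the reported TCP, not ahead of it. My first grip on the crank was therefore too shallow, and the tips pressed on the bar with up to about 41 N. I backed off and gripped deeper, and the swing then went smoothly. Those were the fingers on the crank, not the gripper's body.
- **Crank angle:** during the swing the cameras read 0.1–0.25 rad less than the tool position. At release the tool reckoning gave 2.15 rad, past the 2.1 stop, so I take the camera figure.
- **Joint limits:** the first approach to the cap ran into wrist joint limits, so I retreated and re-approached with the wrist turned over.

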